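Warm the bar mould: pick it out of the tool crate and set the hotplate

ROBOT

A 6-joint arm with a two-finger parallel gripper is mounted at the origin on the work surface. World frame = base frame: x ahead of the robot, y to its left, z up, the work surface at z = 0. Lengths are in m, angles in degrees, forces in N, time in s.
With the tool pointing down it reaches from about 0.375 to 0.9 m from the base axis. Payload 3.1 kg.
Tool frame: the origin (TCP) lies at the very end of the fingers, on their centre line; the grasp point (between the pads) lies 19 mm behind it (grasp_offset is the distance from the TCP to the grasp point, in m); z points along the fingers, y is the direction in which the jaws open and shut (so a half turn about z gives the same grasp; the last joint's range is limited). The gripper opens to 87 mm and grips with 3 to 60 N. Pads are 19 mm wide; open, the fingers measure 117 mm over their backs; the gripper's body (75 mm by 190 mm) begins 51 mm behind the grasp point.
Start: joints at [65.976, 30.224, 82.088, -0, 67.689, -10.227], TCP at [0.149, 0.607, 0.189] pointing down, gripper open.
Joint ranges: [-176.69, 176.69], [-43.24, 126.21], [12.49, 139.97], [-82, 262], [0, 151.66], [-163.58, 163.58]. Speed limits (degrees/s): [159.86, 159.86, 180, 180, 180, 180].

INTERFACE

Orientations are given as a 3x3 rotation matrix whose columns are the frame's x, y, z axes.
In Python, from rig import * gives the robot as it stands. The module is installed in compiled form; this text tells all that it offers.
- The arm moves only by the tool play_rows, never from a script. Its argument "plan" is a list that holds one entry, the list of rows, each a list of 7 numbers: the shift along the world's x, y, z each as a share of 5 cm, from -1 to 1, then the turn, a rotation vector about the world's x, y, z each as a share of pi rad, from -1 to 1, then the gripper's target within -1 to 1 (fully open at 1, half-way at 0, shut at -1). A call has 1 to 12 rows; each row shifts and turns the commanded pose from where the row before left it; what a row does not reach is not made up. A row lasts 1/10 s, in which the tool goes at most 50 mm and 8.59 degrees, less where a joint would pass 70% of its speed; a pose out of reach is approached as far as the arm can. A call with a number of a shift or a turn outside -1 to 1 is refused whole. A call with a gripper value outside its range is refused whole. The fingers move at their own pace and stop on an object; the grip force is fixed at half the most. Time passes only in rows, so rows that do not move let the fingers close. It gives the time, the measured TCP pose, the force and the opening at its end, in the units of the state.
- read_state(): the state, without advancing time (a new reading comes with each control period).
- capture(name): name is "scene" or "side" or "wrist"; returns the picture (420x560x3 uint8, red, green, blue); there is no depth.
- camera_params(name): a dict with "intrinsics" (3x3 intrinsics, pixels), "k1" (the pictures are not rectified: a ray, as slopes to the right and down, at radius r is drawn at 1 + k1 r^2 times it, then the intrinsics apply), "R" (3x3) and "t" (3): a world point X has camera coordinates R X + t; the wrist camera has in their place "mount" (4x4, takes a point from camera to tool coordinates, whose origin is the TCP and whose axes are the flange's). Camera axes: x right, y down, z forward; pixel columns grow to the right and rows downward; lengths in m; the calibration is good to about 2 mm. A picture is of the moment at which its call begins: read the wrist's pose just before it. camera_params takes no time and is no camera call.
- hand_in(): hands the job in, once; it reports no verdict.
The state is a dict: "time_s": time; "joint_positions": joint angles; "qvel": joint speeds; "tau": joint torques, N m; "position": TCP position; "tcp_rot": TCP orientation; "force": force on the tool from outside, world axes, zero at the start; "moment": the same for the moment, N m; "opening": opening from 0.0 (shut) to 1.0 (fully open).
Only numpy, scipy, OpenCV 4.12 (cv2) and the standard library are available. Lean on these libraries where they do the work, as an engineer would, in place of code of your own. Each camera call takes 0.05 s, during which the arm holds its last target. There are 200 camera calls.

TASK

The ingot mould - the iron bar with the single long groove - leans in the tool crate with a square punch lying in its groove: take the punch out and leave it in the crate with the other pieces, then lay the mould gently, flat and groove up, in the middle of the hotplate's white top. Then turn the thermostat so that its pointer stands at the long tick in the middle of the scale (half heat). Do not disturb the tin, the jar or the hammer.

Things in the scene. Friction and masses are not known exactly. Their poses are not given: they have to be found in the camera images.
- ingot_mould: TARGET: dark iron bar 120 long (x) x 30 wide (y) x 22 high (z), 0.4-0.6 kg, with ONE groove lengthwise in its top (96 x 14, 6 deep, closed ends), in which the square punch lies. Origin: centre of underside; z out of the grooved face. It starts leaning at 32 deg: lower end (-x) on the crate floor, underside on the rim of the far wall, upper end 37 mm past it. 25 mm free each side.
- swage_block: look-alike: dark iron bar of the same outline (120 x 30 x 22, 0.50 kg) with FOUR short grooves ACROSS its top. Leans beside the mould in the same way; which of the two is left and which right changes. Their centre lines are 80 to 106 mm apart. Origin: centre of its underside. Stays in the crate.
- plain_bar: look-alike: dark iron bar of the same outline (120 x 30 x 22, 0.62 kg), no groove, lying flat on the crate floor. Origin: centre of its underside. Stays in the crate.
- bench_block: square steel bench block 60 x 60 x 18, 0.5 kg, lying in the crate. Origin: centre of its underside. Stays in the crate.
- punch1: steel chasing punch, square shank 10 wide, 90 long, lying in the crate. Origin: underside, mid-length; x towards its tip. Stays in the crate.
- punch2: steel chasing punch like punch1, 11 wide, 85 long, lying on the crate floor between the two leaning bars. Origin as punch1. Stays in the crate.
- square_punch: thick steel punch, 0.07 kg: square shank 12 x 12, 60 long, then a 15 mm tapered tip. Origin: underside, mid-length of the whole 75 mm; x towards the tip, so the shank runs from x = -37 to +23 mm. It starts lying in the mould's groove, butt against the groove's lower end, tip up the slope, x and z as the mould's; its shank stands 6 mm proud of the mould's top. Belongs in the crate.
- crate: open plywood tool crate, fixed: 260 (x) x 230 (y) x 50 high outside, walls 8 and floor 6 thick. Origin: centre of its underside; its +x wall is the far one. A patch of its floor round (-0.028, -0.004), 70 long in x and 25 wide, is free at the start. Crate and hotplate stand side by side; which is on the left changes.
- hotplate: benchtop hotplate, fixed, 280 x 200, cream. Origin: underside, mid-width, 80 behind its front edge (it reaches from x = -80 to +200); -x is its front: a panel sloping up towards +x at 30 deg to the horizontal. In this frame the panel's normal (= the knob's axis) is (-0.5, 0, 0.866), 'up the panel' is (0.866, 0, 0.5), and the panel's middle, where the knob sits, is (-0.040, 0, 0.063).
- plate_centre (a point): middle of the upper face of the hotplate's white ceramic top (180 x 180, flat and level, 100 above the bench); axes as hotplate.
- knob_top (a point): black thermostat knob: round skirt 44 across, its top 8 above the panel; on it a straight grip bar 40 long x 10 wide, its top 25 above the panel. This point is on the knob's axis at the top of the bar. It turns with the knob. One end of the bar is pointed and has a white line: the pointer.
- thermostat (a joint): knob angle in rad, growing clockwise as seen looking at the panel, from 0 (stop; pointer 135 deg anticlockwise of straight up the panel) to 4.71 (stop). Round it a scale of 11 ticks 0.471 apart; first, middle and last are long. The long middle tick, straight up the panel, is 2.356. Starts between 0 and 1.2. Friction 0.05 N m, no spring: it stays where left.
- tin: bystander: open aluminium tin, 72 across, 85 high, standing on the bench. Origin: centre of its underside.
- jar: bystander: small amber glass jar, 56 across, 65 high, standing on the bench. Origin: centre of its underside.
- hammer: bystander: hammer 220 long lying on the bench, handle to its -x. Origin: underside, mid-length.
Not all that is in view belongs to the job. What is shaped like the plain_bar but red or yellow is not meant.

How it is judged (in metres and radians):
On the way, in this order (a step that is already met when the one before it is completed fails the run):
1. the empty mould has been lifted clear of the crate (z of ingot_mould in the frame of crate above 0.08 m and z of square_punch in the frame of crate below 0.06 m), for 0.2 s.
2. the ingot mould lies flat, groove up, in the middle of the hotplate's top and has been let go (horizontal distance between ingot_mould and plate_centre below 0.03 m and z of ingot_mould in the frame of plate_centre between -0.006 and 0.006 m and angle between ingot_mould's own z axis and vertical below 0.06 rad and linear speed of ingot_mould below 0.01 m/s and contact force between the fingers and ingot_mould below 0.1 N), for 0.2 s.
3. the thermostat's pointer is at the long middle tick (value of joint thermostat between 2.226 and 2.486 rad), for 0.2 s.
At the end, for the whole second after the job is handed in: The mould lies released and at rest on the white top, groove up, level within 3.4 deg, its middle within 30 mm of the top's middle; the thermostat is within 0.13 rad of the long middle tick; the other six pieces are still in the crate; tin, jar and hammer not moved over 30 mm (all of step 3 and horizontal distance between ingot_mould and plate_centre below 0.03 m and z of ingot_mould in the frame of plate_centre between -0.006 and 0.006 m and angle between ingot_mould's own z axis and vertical below 0.06 rad and linear speed of ingot_mould below 0.01 m/s and x of swage_block in the frame of crate between -0.13 and 0.13 m and y of swage_block in the frame of crate between -0.115 and 0.115 m and z of each of swage_block, plain_bar, bench_block, punch1, punch2, square_punch in the frame of crate below 0.06 m and x of plain_bar in the frame of crate between -0.13 and 0.13 m and y of plain_bar in the frame of crate between -0.115 and 0.115 m and x of bench_block in the frame of crate between -0.13 and 0.13 m and y of bench_block in the frame of crate between -0.115 and 0.115 m and x of punch1 in the frame of crate between -0.13 and 0.13 m and y of punch1 in the frame of crate between -0.115 and 0.115 m and x of punch2 in the frame of crate between -0.13 and 0.13 m and y of punch2 in the frame of crate between -0.115 and 0.115 m and x of square_punch in the frame of crate between -0.13 and 0.13 m and y of square_punch in the frame of crate between -0.115 and 0.115 m); the robot touches nothing.
It fails at once if the mould was dropped on the hotplate (came down on its top faster than 0.2 m/s) (z of ingot_mould in the frame of plate_centre below 0.008 m and horizontal distance between ingot_mould and plate_centre below 0.09 m and linear speed of ingot_mould above 0.2 m/s).
It fails at once if the mould was pressed hard on the hotplate (over 60 N) (contact force between ingot_mould and hotplate above 60 N).
It fails at once if the tin was moved more than 30 mm (distance of tin from where it was at the start of the episode above 0.03 m).
It fails at once if the jar was moved more than 30 mm (distance of jar from where it was at the start of the episode above 0.03 m).
It fails at once if the hammer was moved more than 30 mm (distance of hammer from where it was at the start of the episode above 0.03 m).
It also fails if it takes over 72 s, if anything falls off the work surface, if the arm or the gripper's body presses on something with over 40 N, if the wrist force passes 120 N, or if a joint passes its speed limit or range.

## Working session

There is one attempt and no reset: what is moved stays moved. The work goes in short steps, Python scripts to look and compute and a tool call to move; the robot and the scene stay as the last step left them, time stands still between calls to the robot, and variables do not carry over. Pictures are saved under pics/ and viewed, about 8 in all and at most 12, crops included, and the job is handed in when it is done.

Besides the shell and the picture viewer there is one more tool, called in YAML: its name, and indented under it one key for each argument. play_rows: Moves the arm, as the interface text tells. Its arguments: {"type":"object","properties":{"plan":{"type":"array"}},"required":["plan"]}

```bash
mkdir -p pics; python3 - <<'E'
from rig import *
import cv2, numpy as np
print(read_state())
for n in ("scene","side","wrist"):
    im=capture(n); cv2.imwrite(f"pics/a_{n}.png",im[:,:,::-1]); print(n,camera_params(n))
E
```

```text
{'time_s': 0.0, 'joint_positions': array([ 6.59751955e+01,  3.02759692e+01,  8.21561498e+01, -4.34145166e-04,
        6.76888972e+01, -1.02278637e+01]), 'qvel': array([-0.01525949, -0.01821523,  0.05393654,  0.06362814, -0.03851463,
        0.00678954]), 'tau': array([-3.54857693e-04, -4.40049827e+01, -1.76586592e+01,  6.34166342e-02,
        5.82642120e-02, -1.68457891e-04]), 'position': array([0.14870078, 0.60623162, 0.18770515]), 'tcp_rot': array([[-9.71147545e-01,  2.38477917e-01, -8.53513039e-04],
       [ 2.38479160e-01,  9.71145693e-01, -1.93200831e-03],
       [ 3.68144194e-04, -2.07981020e-03, -9.99997769e-01]]), 'force': array([ 0.35425955, -0.20798387,  0.0431113 ]), 'moment': array([ 0.00613239, -0.00954948,  0.01390436]), 'opening': 1.0002625484859007}
scene {'intrinsics': array([[513.3971253 ,   0.        , 277.20409763],
       [  0.        , 513.3971253 , 204.07298388],
       [  0.        ,   0.        ,   1.        ]]), 'k1': -0.18958654161771976, 'R': array([[ 0.45920001,  0.88833048, -0.00207442],
       [ 0.73406275, -0.38076825, -0.56228767],
       [-0.50028716
[... 347 characters left out ...]
 [-0.26395875, -0.58953078, -0.76339979],
       [ 0.30049861,  0.70181578, -0.64587553]]), 't': array([-0.46026526,  0.21042443,  1.14980625])}
wrist {'intrinsics': array([[374.22142886,   0.        , 278.48705436],
       [  0.        , 374.22142886, 205.01053374],
       [  0.        ,   0.        ,   1.        ]]), 'k1': -0.008833728237172269, 'mount': array([[ 3.04175353e-04, -9.69368924e-01, -2.45609032e-01,
         6.63039629e-02],
       [ 9.99999722e-01,  1.27621259e-04,  7.34757938e-04,
         6.49735536e-04],
       [-6.80906578e-04, -2.45609187e-01,  9.69368693e-01,
        -1.95551836e-01],
       [ 0.00000000e+00,  0.00000000e+00,  0.00000000e+00,
         1.00000000e+00]])}
```

```bash
python3 -c "
import cv2,numpy as np
a=cv2.imread('pics/a_scene.png');b=cv2.imread('pics/a_side.png')
cv2.imwrite('pics/b1.png',cv2.resize(a,(784,588),interpolation=3))
cv2.imwrite('pics/b2.png',cv2.resize(b,(784,588),interpolation=3))"
```

```text
(no output)
```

View pics/b1.png

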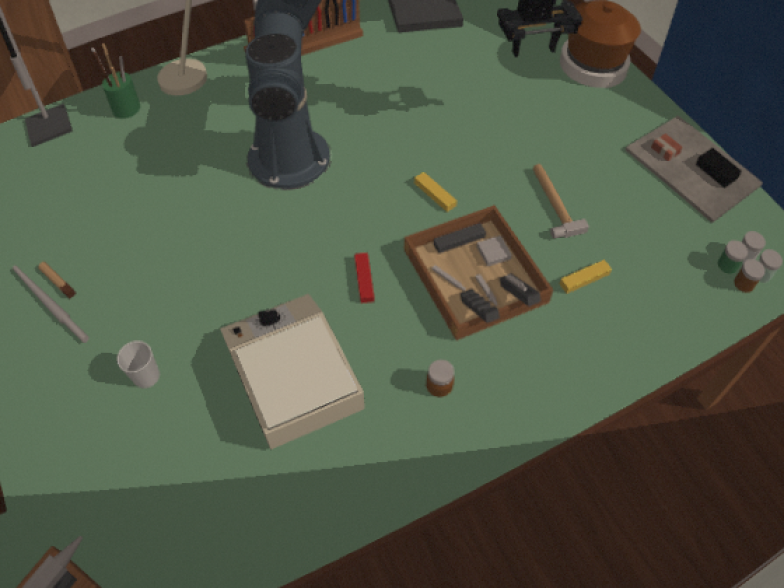

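View pics/b2.png

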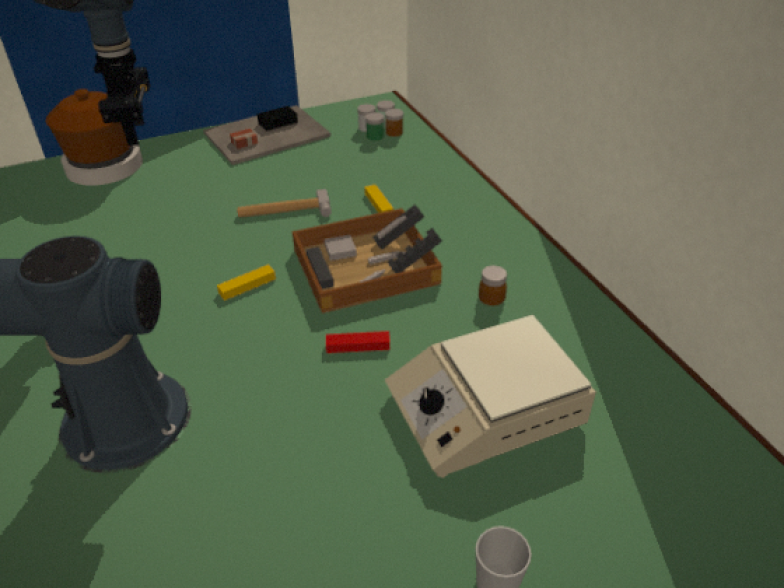

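```bash
cat > h.py <<'E'
from rig import *
import cv2, numpy as np
def crop(im,x,y,w,h,W,H): 
    return cv2.resize(im[y:y+h,x:x+w],(W,H),interpolation=cv2.INTER_CUBIC)
def cam(n,st=None):
    p=camera_params(n); K=p['intrinsics']; k=p['k1']
    if n=='wrist':
        M=p['mount']; Rt=np.array(st['tcp_rot']); R=(Rt@M[:3,:3]).T; c=Rt@M[:3,3]+np.array(st['position']); t=-R@c
    else: R,t=p['R'],p['t']
    return K,k,R,t
def proj(c,X):
    K,k,R,t=c; Y=np.atleast_2d(X)@R.T+t; s=Y[:,:2]/Y[:,2:]; s=s*(1+k*(s**2).sum(1,keepdims=True))
    return s*K[0,0]+K[:2,2]
def unproj(c,px,z):
    K,k,R,t=c; d=(np.atleast_2d(px)-K[:2,2])/K[0,0]; s=d.copy()
    for _ in range(20): s=d/(1+k*(s**2).sum(1,keepdims=True))
    r=np.c_[s,np.ones(len(s))]@R; o=-R.T@t
    return o+r*((z-o[2])/r[:,2])[:,None]
E
python3 - <<'E'
import cv2,numpy as np
from h import crop
a=cv2.imread('pics/a_scene.png');b=cv2.imread('pics/a_side.png')
f=lambda im,x,y:crop(im,x,y,160,120,400,300)
o=np.vstack([np.hstack([crop(a,275,140,140,105,400,300),crop(a,145,210,140,105,400,300)]),np.hstack([crop(b,195,135,140,105,400,300),f(b,270,225)])])
cv2.imwrite('pics/c.png',np.clip(o*1.4,0,255).astype('uint8'))
E
```

```text
(no output)
```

View pics/c.png

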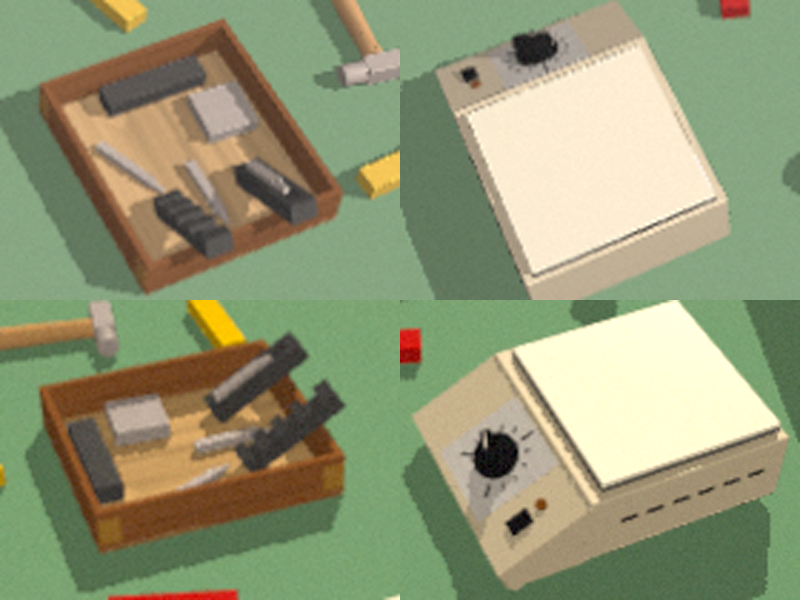

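Leaning bars: (193,222) in the upper-left tile shows four cross grooves → swage block; (278,188) has one lengthwise groove with a bright punch in it → this is the mould (on the hammer side, +y). The plain bar lies flat at (152,85). The knob pointer in the lower-right tile points about up-left (484,438).

```bash
cat > fit.py <<'E'
from h import *
from scipy.optimize import least_squares
S,D=cam('scene'),cam('side')
sc=lambda p,o,k,off=(0,0):(np.array(p,float)-off)/k+o-0.5*(1-1/k)
def fit(L,z,pxs,pxd,x0):
    T=np.array([[-1,1],[-1,-1],[1,1],[1,-1]])*np.array(L)/2   # near-left, near-right, far-left, far-right
    def X(q):
        c,s=np.cos(q[2]),np.sin(q[2]); return np.c_[T@np.array([[c,s],[-s,c]])+q[:2],np.full(4,z)]
    f=lambda q:np.r_[proj(S,X(q))-pxs,proj(D,X(q))-pxd].ravel()
    r=least_squares(f,x0,loss='soft_l1'); print(r.x[:2].round(4),np.degrees(r.x[2]).round(2),f(r.x).reshape(-1,2).round(1).tolist()); return r.x
k=400/140
cr=fit((.26,.23),.05,sc([(223,20),(42,85),(340,188),(150,280)],(275,140),k),sc([(42,88),(100,222),(263,42),(343,160)],(195,135),k),[.45,.3,.5])
hp=fit((.18,.18),.1,sc([(643,40),(467,113),(717,198),(533,273)],(145,210),k,(400,0)),sc([(513,350),(605,487),(680,302),(780,430)],(270,225),2.5,(400,300)),[.5,-.1,0])
np.save('cr.npy',cr);np.save('hp.npy',hp)
E
python3 fit.py
```

```text
[0.5314 0.225 ] -2.72 [[-0.7, -0.5], [-1.7, 0.1], [0.9, 1.4], [-0.6, -2.8], [-0.8, 0.1], [-0.3, -1.8], [0.7, -0.8], [1.8, -1.4]]
[ 0.6143 -0.233 ] -2.01 [[-1.2, 1.5], [-0.6, -0.0], [-0.7, -0.7], [-0.9, -0.0], [0.3, -1.2], [-1.1, -0.9], [-0.4, -1.1], [1.2, -2.1]]
```

play_rows:
  plan:
    - [[0.58, -0.64, 0.2, 0, 0, 0.005, -0.2], [0.58, -0.64, 0.2, 0, 0, 0.005, -0.2], [0.58, -0.64, 0.2, 0, 0, 0.005, -0.2], [0.58, -0.64, 0.2, 0, 0, 0.005, -0.2], [0.58, -0.64, 0.2, 0, 0, 0.005, -0.2], [0.58, -0.64, 0.2, 0, 0, 0.005, -0.2], [0.58, -0.64, 0.2, 0, 0, 0.005, -0.2], [0.58, -0.64, 0.2, 0, 0, 0.005, -0.2], [0.58, -0.64, 0.2, 0, 0, 0.005, -0.2], [0.58, -0.64, 0.2, 0, 0, 0.005, -0.2], [0.58, -0.64, 0.2, 0, 0, 0.005, -0.2], [0.58, -0.64, 0.2, 0, 0, 0.005, -0.2]]

```text
time_s: 1.35
position: [0.4977, 0.2214, 0.3089]
tcp_rot: [[-0.999, 0.052, -0.0], [0.052, 0.999, 0.0], [0.0, 0.0, -1.0]]
force: [0.8, 0.2, -0.4]
opening: 0.401
```

play_rows:
  plan:
    - [[0, 0, 0, 0, 0, 0, -0.2], [0, 0, 0, 0, 0, 0, -0.2], [0, 0, 0, 0, 0, 0, -0.2]]

```text
time_s: 1.65
position: [0.4957, 0.2234, 0.308]
tcp_rot: [[-0.999, 0.052, -0.002], [0.052, 0.999, 0.0], [0.002, -0.0, -1.0]]
force: [0.9, 0.3, 0.1]
opening: 0.401
```

```bash
python3 - <<'E'
from h import *
import pickle
s=read_state(); im=capture('wrist'); pickle.dump((s,im),open('w1.pkl','wb'))
print(s['position'],s['tcp_rot'].round(3).tolist(),s['opening'])
big=cv2.resize(im[:,:,::-1],(784,588),interpolation=cv2.INTER_CUBIC)
cv2.imwrite('pics/w1.png',np.clip(big*1.4,0,255).astype('uint8'))
E
```

```text
[0.49573051 0.22343881 0.30799393] [[-0.999, 0.052, -0.002], [0.052, 0.999, 0.0], [0.002, -0.0, -1.0]] 0.4013870188064016
```

View pics/w1.png

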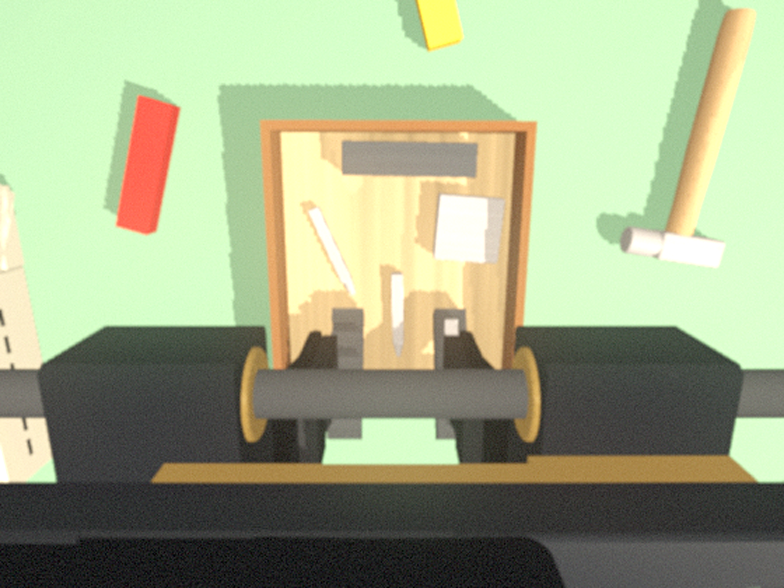

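The wrist view has the robot side at the top: crate near corners at (262,122) and (536,122), swage (four cross grooves) at (347,360), mould with bright punch butt at (450,320), lower end corners (434,310)/(466,309).

```bash
python3 - <<'E'
from h import *
import pickle
s,im=pickle.load(open('w1.pkl','rb')); W=cam('wrist',s); S=cam('scene');D=cam('side')
u=lambda p,z:unproj(W,np.array(p,float)/1.4,z)
c=u([(262,122),(536,122)],.05); print('near corners',c.round(4).tolist(), np.linalg.norm(c[1]-c[0]))
cr=np.load('cr.npy'); 
for yaw in [np.degrees(np.arctan2(-(c[1]-c[0])[0],(c[1]-c[0])[1]))]: print('yaw',yaw)
y=np.radians(yaw); ex=np.array([np.cos(y),np.sin(y)]); ctr=(c[0]+c[1])[:2]/2+.13*ex; print('ctr',ctr,'fit',cr)
m=u([(434,310),(466,309)],.0247); e=u([(437,437),(464,437)],.0882); print('mould low',m.round(4).tolist(),'up',e.round(4).tolist())
b=u([(445,333),(459,333),(445,319),(459,319)],.033);print('butt',b.round(4).tolist())
# mould ends in scene: tile pixels
k=400/140
sc=lambda p,o:(np.array(p,float))/k+o-.325
t=sc([(288,218),(315,205)],(275,140)); print('scene up end top',unproj(S,t,.0882).round(4).tolist())
t=sc([(270,348),(303,358)],(195,135)-np.array([0,300/k])); print('side up end top',unproj(D,t,.0882).round(4).tolist())
print('patch objs', u([(352,295),(313,207)],.016).round(4).tolist(),u([(398,272),(399,355)],.017).round(4).tolist(), 'block',u([(437,260),(497,262)],.024).round(4).tolist())
print('jar scene',unproj(S,np.array([(440,370)])/1.4,.065))
E
```

```text
near corners [[0.3977, 0.1233, 0.05], [0.4094, 0.35, 0.05]] 0.22702426280256974
yaw -2.947115307024463
ctr [0.53336984 0.22996959] fit [ 0.53141082  0.22498321 -0.04742679]
mould low [[0.575, 0.2623, 0.0247], [0.5756, 0.2928, 0.0247]] up [[0.6727, 0.2568, 0.0882], [0.6739, 0.2805, 0.0882]]
butt [[0.5958, 0.2714, 0.033], [0.5965, 0.2847, 0.033], [0.5819, 0.2718, 0.033], [0.5826, 0.285, 0.033]]
scene up end top [[0.6849, 0.2455, 0.0882], [0.6846, 0.2785, 0.0882]]
side up end top [[0.6409, 0.2625, 0.0882], [0.6648, 0.2308, 0.0882]]
patch objs [[0.5585, 0.1845, 0.016], [0.4726, 0.1543, 0.016]] [[0.5379, 0.2299, 0.017], [0.622, 0.2268, 0.017]] block [[0.5268, 0.2667, 0.024], [0.5316, 0.3226, 0.024]]
jar scene [[0.72800027 0.02177814 0.065     ]]
```

play_rows:
  plan:
    - [[0.17, 0.107, -0.39, -0.0012, -0.0222, 0, -0.2], [0.17, 0.107, -0.39, -0.0012, -0.0222, 0, -0.2], [0.17, 0.107, -0.39, -0.0012, -0.0222, 0, -0.2], [0.17, 0.107, -0.39, -0.0012, -0.0222, 0, -0.2], [0.17, 0.107, -0.39, -0.0012, -0.0222, 0, -0.2], [0.17, 0.107, -0.39, -0.0012, -0.0222, 0, -0.2], [0.17, 0.107, -0.39, -0.0012, -0.0222, 0, -0.2], [0.17, 0.107, -0.39, -0.0012, -0.0222, 0, -0.2], [0.17, 0.107, -0.39, 0, 0, 0, -0.2], [0.17, 0.107, -0.39, 0, 0, 0, -0.2], [0, 0, 0, 0, 0, 0, -0.2], [0, 0, 0, 0, 0, 0, -0.2]]

```text
time_s: 2.9
position: [0.5798, 0.2739, 0.1184]
tcp_rot: [[-0.855, 0.055, 0.515], [0.044, 0.998, -0.034], [-0.516, -0.006, -0.856]]
force: [-0.4, -0.4, 0.1]
opening: 0.397
```

```bash
python3 - <<'E'
from h import *
import pickle
s=read_state(); im=capture('wrist'); pickle.dump((s,im),open('w2.pkl','wb'))
print(s['position'],s['tcp_rot'].round(3).tolist(),s['opening'])
o=crop(im[:,:,::-1],180,130,200,150,800,600)
cv2.imwrite('pics/w2.png',np.clip(o*1.3,0,255).astype('uint8'))
E
```

```text
[0.57975942 0.2739495  0.11844439] [[-0.855, 0.055, 0.515], [0.044, 0.998, -0.034], [-0.516, -0.006, -0.856]] 0.3971245220305764
```

View pics/w2.png

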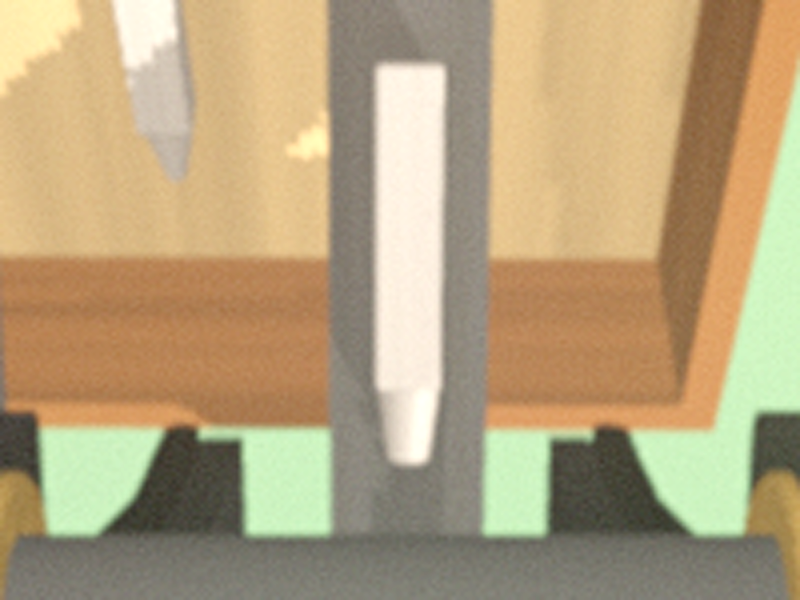

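Clear view: punch shank top corners (crop) (375,65),(445,65),(375,386),(442,388); mould edges at columns 330 and 490 — the punch sits in the single groove, well between the fingers.

```bash
python3 - <<'E'
from h import *
import pickle
from scipy.optimize import least_squares
from scipy.spatial.transform import Rotation as Ro
s,im=pickle.load(open('w2.pkl','rb')); W=cam('wrist',s)
px=np.array([(375,65),(445,65),(375,387),(442,387)],float)/4+(180,130)-.375
P=np.array([(-48,-6,28),(-48,6,28),(12,-6,28),(12,6,28)])/1e3
def X(q,P=P): return np.array(q[:3])+P@(Ro.from_euler('z',q[3])*Ro.from_euler('y',-q[4])).as_matrix().T
def f(q): return np.r_[((proj(W,X(q))-px)).ravel(),(q[4]-np.radians(32))*300,(q[2]-.0378)/.001]
r=least_squares(f,[.634,.27,.0378,-.05,.56]); q=r.x
print('mould origin',q[:3].round(4),'yaw,tilt',np.degrees(q[3:]),r.fun.round(2))
np.save('mould.npy',q)
R=(Ro.from_euler('z',q[3])*Ro.from_euler('y',-q[4])).as_matrix()
t=X(q,np.array([[-.014,0,.0235]]))[0]; print('TCP target punch',t,'delta',t-s['position'])
Rt=np.c_[-R[:,0],R[:,1],-R[:,2]]
print('rotvec/pi to target',Ro.from_matrix(Rt@np.array(s['tcp_rot']).T).as_rotvec()/np.pi)
print('normal',R[:,2],'x',R[:,0])
c=np.array([(330,200),(490,200)],float)/4+(180,130)-.375
# finger positions
for o in (.0175,-.0175): print(((proj(W,np.array(s['position'])+np.array(s['tcp_rot'])@[0,o,0])+.375-(180,130))*4).round())
E
```

```text
mould origin [0.6357 0.2737 0.0374] yaw,tilt [-3.10286299 31.99674458] [ 0.25 -0.49 -0.25 -0.44  0.3   0.56 -0.29  0.62 -0.02 -0.38]
TCP target punch [0.61144485 0.27506227 0.04992894] delta [ 0.03168543  0.00111277 -0.06851545]
rotvec/pi to target [ 0.00161845 -0.00510262  0.0002968 ]
normal [-0.52909427  0.02868124  0.8480782 ] x [ 0.84683489 -0.04590538  0.52987108]
[[518. 421.]]
[[263. 421.]]
```

play_rows:
  plan:
    - [[0.06, 0.006, -0.3, 0.0016, -0.005, 0.0003, -0.2], [0.13, 0.006, -0.27, 0, 0, 0, -0.2], [0.16, 0.006, -0.27, 0, 0, 0, -0.2], [0.16, 0.004, -0.27, 0, 0, 0, -0.2], [0, 0, 0, 0, 0, 0, -0.2], [0, 0, 0, 0, 0, 0, -0.2], [0, 0, 0, 0, 0, 0, -0.2]]

```text
time_s: 3.65
position: [0.6063, 0.2745, 0.0647]
tcp_rot: [[-0.845, 0.056, 0.531], [0.048, 0.998, -0.028], [-0.532, 0.001, -0.847]]
force: [-0.0, 0.2, 0.7]
opening: 0.398
```

play_rows:
  plan:
    - [[0.04, 0.004, -0.1, 0, 0, 0, -0.2], [0.04, 0.004, -0.1, 0, 0, 0, -0.2], [0.03, 0.002, -0.08, 0, 0, 0, -0.2], [0, 0, 0, 0, 0, 0, -0.2], [0, 0, 0, 0, 0, 0, -0.2], [0, 0, 0, 0, 0, 0, -0.2]]

```text
time_s: 4.25
position: [0.6118, 0.2748, 0.0492]
tcp_rot: [[-0.846, 0.056, 0.53], [0.048, 0.998, -0.029], [-0.531, 0.001, -0.848]]
force: [0.5, 0.5, -0.6]
opening: 0.398
```

play_rows:
  plan:
    - [[0, 0, 0, 0, 0, 0, -1], [0, 0, 0, 0, 0, 0, -1], [0, 0, 0, 0, 0, 0, -1], [0, 0, 0, 0, 0, 0, -1], [0, 0, 0, 0, 0, 0, -1], [0, 0, 0, 0, 0, 0, -1]]

```text
time_s: 4.85
position: [0.6119, 0.2748, 0.0493]
tcp_rot: [[-0.846, 0.056, 0.53], [0.048, 0.998, -0.029], [-0.531, 0.001, -0.848]]
force: [0.5, -0.4, -0.4]
opening: 0.018
```

```bash
python3 - <<'E'
from h import *
import pickle
s=read_state(); im=capture('wrist'); pickle.dump((s,im),open('w3.pkl','wb'))
print(s['position'],s['opening'])
sd=capture('side')
o=np.hstack([crop(im[:,:,::-1],180,60,200,200,400,400),crop(sd[:,:,::-1],230,120,100,100,400,400)])
cv2.imwrite('pics/w3.png',np.clip(o*1.3,0,255).astype('uint8'))
E
```

```text
[0.61187127 0.274796   0.0492872 ] 0.01828787085334057
```

View pics/w3.png

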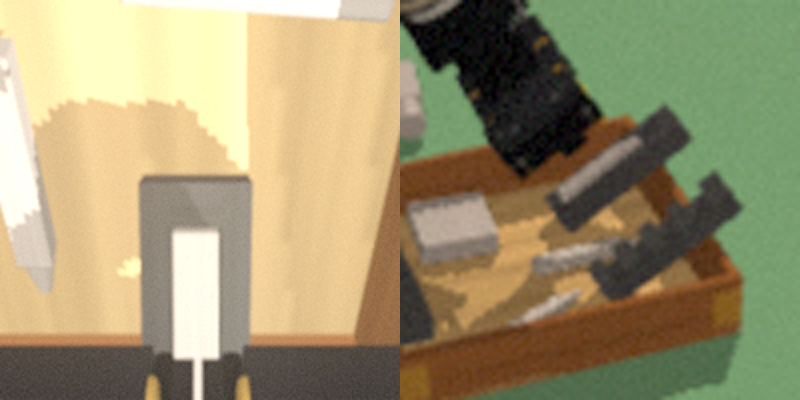

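```bash
python3 - <<'E'
from h import *
import pickle
from scipy.optimize import least_squares
from scipy.spatial.transform import Rotation as Ro
s2,_=pickle.load(open('w2.pkl','rb')); W2=cam('wrist',s2)
s3,_=pickle.load(open('w3.pkl','rb')); W3=cam('wrist',s3)
p2=np.array([(375,65),(445,65),(375,387),(442,387)],float)/4+(180,130)-.375
P2=np.array([(-48,-6,28),(-48,6,28),(12,-6,28),(12,6,28)])/1e3
p3=np.array([(140,180),(250,180),(172,231),(218,231)],float)/2+(180,60)-.25
P3=np.array([(-60,-15,22),(-60,15,22),(-48,-6,28),(-48,6,28)])/1e3
q0=np.load('mould.npy')
def X(q,P): return np.array(q[:3])+P@(Ro.from_euler('z',q[3])*Ro.from_euler('y',-q[4])).as_matrix().T
print('pred err w3',(proj(W3,X(q0,P3))-p3).round(1).tolist())
f=lambda q:np.r_[(proj(W2,X(q,P2))-p2).ravel(),(proj(W3,X(q,P3))-p3).ravel(),(q[4]-np.radians(32))*100]
f3=lambda q:np.r_[(proj(W3,X(q,P3))-p3).ravel(),(q[4]-np.radians(32))*100]
f2=lambda q:np.r_[(proj(W2,X(q,P2))-p2).ravel(),(q[4]-np.radians(32))*100]
for g in (f,f3,f2):
    r=least_squares(g,q0); print(r.x[:3].round(4),np.degrees(r.x[3:]).round(2),abs(r.fun).max().round(2))
    R=(Ro.from_euler('z',r.x[3])*Ro.from_euler('y',-r.x[4])).as_matrix(); print('  tcp in mould',R.T@(np.array(s3['position'])-r.x[:3]))
print(proj(W3,s3['position']))
E
```

```text
pred err w3 [[-1.1, 1.0], [1.5, 0.9], [0.1, 0.2], [0.4, 0.2]]
[0.6376 0.2736 0.0349] [-3.01 32.01] 0.93
  tcp in mould [-0.01423014 -0.00020092  0.02588949]
[0.6384 0.2733 0.0337] [-3.23 31.94] 0.68
  tcp in mould [-1.42926560e-02 -4.25909552e-05  2.73075371e-02]
[0.6377 0.2736 0.0351] [-3.1  31.99] 0.39
  tcp in mould [-0.01445491 -0.00025438  0.0257377 ]
[[277.21553338 234.9985617 ]]
```

play_rows:
  plan:
    - [[0, 0, 0, 0, 0, 0, -0.3], [0, 0, 0, 0, 0, 0, -0.3], [0, 0, 0, 0, 0, 0, -0.3], [0, 0, 0, 0, 0, 0, -0.3], [0.016, -0.001, -0.026, 0, 0, 0, -0.3], [0.016, -0.001, -0.026, 0, 0, 0, -0.3], [0.016, -0.001, -0.026, 0, 0, 0, -0.3], [0, 0, 0, 0, 0, 0, -0.3], [0, 0, 0, 0, 0, 0, -0.3]]

```text
time_s: 5.85
position: [0.6142, 0.2746, 0.0452]
tcp_rot: [[-0.846, 0.056, 0.53], [0.048, 0.998, -0.029], [-0.531, 0.001, -0.848]]
force: [0.7, -0.6, 0.5]
opening: 0.353
```

No contact yet (4.7 mm further in); try closing here.

play_rows:
  plan:
    - [[0, 0, 0, 0, 0, 0, -1], [0, 0, 0, 0, 0, 0, -1], [0, 0, 0, 0, 0, 0, -1], [0, 0, 0, 0, 0, 0, -1], [0, 0, 0, 0, 0, 0, -1]]

```text
time_s: 6.35
position: [0.6143, 0.2746, 0.0454]
tcp_rot: [[-0.846, 0.056, 0.53], [0.048, 0.998, -0.029], [-0.531, 0.001, -0.848]]
force: [-0.3, -0.6, -1.2]
opening: 0.027
```

```bash
python3 - <<'E'
from h import *
import pickle
s=read_state(); im=capture('wrist'); sd=capture('side'); sn=capture('scene'); pickle.dump((s,im,sd,sn),open('w4.pkl','wb'))
print(s['position'],s['opening'])
b=lambda a:np.clip(a[:,:,::-1].astype(float)*1.4,0,255).astype('uint8')
o=np.vstack([np.hstack([crop(b(im),200,130,150,112,400,300),crop(b(sn),310,150,80,60,400,300)]),crop(b(sd),245,135,80,30,800,300)])
cv2.imwrite('pics/w4.png',o)
print(proj(cam('side'),s['position']),proj(cam('scene'),s['position']))
E
```

```text
[0.61429932 0.27464043 0.04540553] 0.02716725953792635
[[279.7297701  163.07538794]] [[368.40266266 202.41669258]]
```

View pics/w4.png

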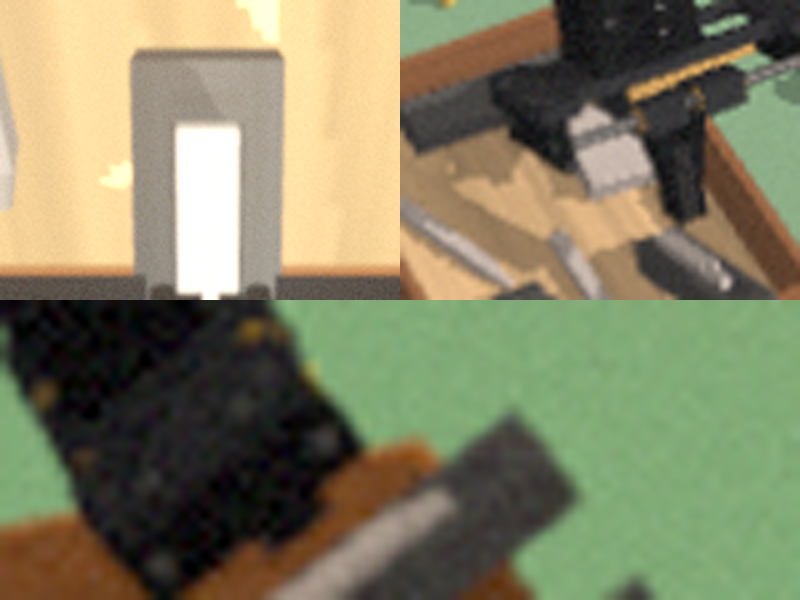

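```bash
python3 - <<'E'
from h import *
import pickle
s,im,sd,sn=pickle.load(open('w4.pkl','rb'))
z=np.array(s['tcp_rot'])[:,2]
for d in (0,.01,.02,.03):
    X=np.array(s['position'])-d*z
    a=proj(cam('scene'),X)[0];b=proj(cam('side'),X)[0];c=proj(cam('wrist',s),X)[0]
    print(d,((a-(310,150))*5+(400,0)).round(),((b-(245,135))*10+(0,300)).round(),((c-(200,130))*400/150).round())
E
```

```text
0 [692. 262.] [347. 581.] [206. 280.]
0.01 [690. 247.] [331. 562.] [206. 296.]
0.02 [687. 233.] [314. 542.] [206. 315.]
0.03 [685. 218.] [298. 523.] [205. 335.]
```

Fingertips in the scene view end at tile (690,218), clearly ~20–30 mm short of the reported TCP (692,262), with a visible gap to the punch: the reported TCP lies beyond the visible finger ends. I'll descend further along the normal, watching force.

play_rows:
  plan:
    - [[0, 0, 0, 0, 0, 0, -0.3], [0, 0, 0, 0, 0, 0, -0.3], [0, 0, 0, 0, 0, 0, -0.3], [0, 0, 0, 0, 0, 0, -0.3], [0, 0, 0, 0, 0, 0, -0.3], [0.032, -0.0017, -0.051, 0, 0, 0, -0.3], [0.032, -0.0017, -0.051, 0, 0, 0, -0.3], [0.032, -0.0017, -0.051, 0, 0, 0, -0.3], [0.032, -0.0017, -0.051, 0, 0, 0, -0.3], [0.032, -0.0017, -0.051, 0, 0, 0, -0.3], [0, 0, 0, 0, 0, 0, -0.3], [0, 0, 0, 0, 0, 0, -0.3]]

```text
time_s: 7.7
position: [0.6222, 0.2742, 0.0324]
tcp_rot: [[-0.846, 0.056, 0.53], [0.048, 0.998, -0.029], [-0.53, 0.001, -0.848]]
force: [0.5, 0.4, 0.0]
opening: 0.348
```

```bash
python3 - <<'E'
from h import *
import pickle
s=read_state(); im=capture('wrist'); sd=capture('side'); sn=capture('scene'); pickle.dump((s,im,sd,sn),open('w5.pkl','wb'))
print(s['position'],s['opening'],s['force'])
b=lambda a:np.clip(a[:,:,::-1].astype(float)*1.4,0,255).astype('uint8')
o=np.vstack([np.hstack([crop(b(im),200,130,150,112,400,300),crop(b(sn),330,170,60,45,400,300)]),crop(b(sd),250,135,80,30,800,300)])
cv2.imwrite('pics/w5.png',o)
E
```

```text
[0.62223244 0.27419263 0.0324198 ] 0.3481337950416565 [0.49205465 0.38858774 0.00822408]
```

View pics/w5.png

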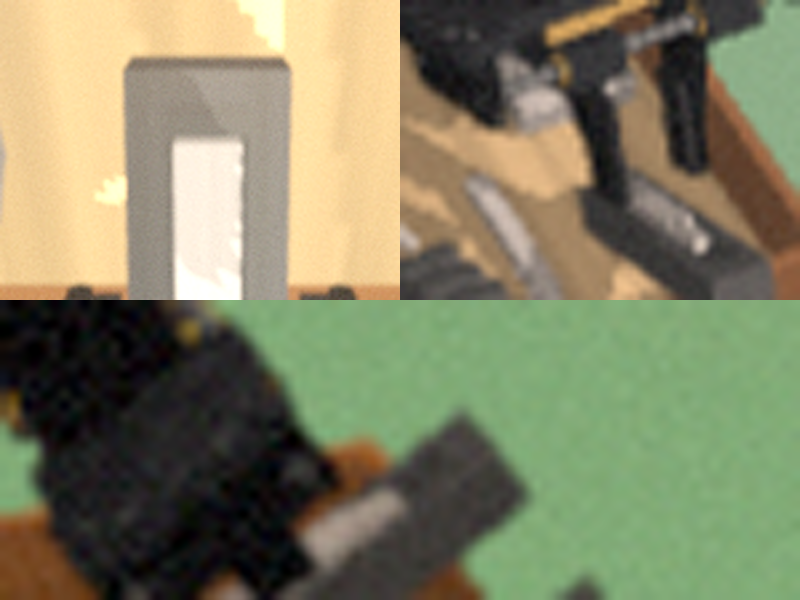

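play_rows:
  plan:
    - [[0.025, -0.0015, -0.04, 0, 0, 0, -0.3], [0.025, -0.0015, -0.04, 0, 0, 0, -0.3], [0.021, -0.0012, -0.034, 0, 0, 0, -0.3], [0, 0, 0, 0, 0, 0, -0.3], [0, 0, 0, 0, 0, 0, -0.3]]

```text
time_s: 8.35
position: [0.6258, 0.274, 0.0268]
tcp_rot: [[-0.846, 0.056, 0.53], [0.048, 0.998, -0.029], [-0.531, 0.001, -0.848]]
force: [-0.1, 0.1, -0.1]
opening: 0.352
```

play_rows:
  plan:
    - [[0.0106, -0.0006, -0.017, 0, 0, 0, -0.3], [0.0106, -0.0006, -0.017, 0, 0, 0, -0.3], [0, 0, 0, 0, 0, 0, -0.3], [0, 0, 0, 0, 0, 0, -0.3]]

```text
time_s: 8.75
position: [0.6269, 0.274, 0.0252]
tcp_rot: [[-0.846, 0.056, 0.53], [0.048, 0.998, -0.029], [-0.531, 0.001, -0.848]]
force: [-0.1, -0.2, -0.5]
opening: 0.347
```

play_rows:
  plan:
    - [[0.0106, -0.0006, -0.017, 0, 0, 0, -0.3], [0.0053, -0.0003, -0.0085, 0, 0, 0, -0.3], [0, 0, 0, 0, 0, 0, -0.3], [0, 0, 0, 0, 0, 0, -0.3]]

```text
time_s: 9.15
position: [0.6277, 0.2739, 0.024]
tcp_rot: [[-0.846, 0.056, 0.53], [0.048, 0.998, -0.029], [-0.531, 0.001, -0.848]]
force: [-0.1, -0.4, 0.3]
opening: 0.352
```

play_rows:
  plan:
    - [[0.0106, -0.0006, -0.017, 0, 0, 0, -0.3], [0.0053, -0.0003, -0.0085, 0, 0, 0, -0.3], [0, 0, 0, 0, 0, 0, -0.3], [0, 0, 0, 0, 0, 0, -0.3]]

```text
time_s: 9.55
position: [0.6285, 0.2738, 0.0226]
tcp_rot: [[-0.846, 0.056, 0.53], [0.048, 0.998, -0.029], [-0.531, 0.001, -0.848]]
force: [-0.9, 0.5, -0.2]
opening: 0.35
```

play_rows:
  plan:
    - [[0, 0, 0, 0, 0, 0, -1], [0, 0, 0, 0, 0, 0, -1], [0, 0, 0, 0, 0, 0, -1], [0, 0, 0, 0, 0, 0, -1], [0, 0, 0, 0, 0, 0, -1]]

```text
time_s: 10.05
position: [0.6285, 0.2738, 0.0227]
tcp_rot: [[-0.846, 0.056, 0.53], [0.048, 0.998, -0.029], [-0.531, 0.001, -0.848]]
force: [-0.4, -0.5, 1.3]
opening: 0.121
```

play_rows:
  plan:
    - [[0, 0, 0, 0, 0, 0, -1], [0, 0, 0, 0, 0, 0, -1], [-0.032, 0.0017, 0.051, 0, 0, 0, -1], [-0.032, 0.0017, 0.051, 0, 0, 0, -1], [-0.032, 0.0017, 0.051, 0, 0, 0, -1], [-0.064, 0.0034, 0.102, 0, 0, 0, -1], [-0.064, 0.0034, 0.102, 0, 0, 0, -1], [-0.106, 0.0057, 0.17, 0, 0, 0, -1], [-0.106, 0.0057, 0.17, 0, 0, 0, -1], [-0.106, 0.0057, 0.17, 0, 0, 0, -1], [0, 0, 0, 0, 0, 0, -1], [0, 0, 0, 0, 0, 0, -1]]

```text
time_s: 11.25
position: [0.6014, 0.2755, 0.0665]
tcp_rot: [[-0.846, 0.056, 0.53], [0.048, 0.998, -0.029], [-0.531, 0.001, -0.847]]
force: [0.5, -0.9, -1.5]
opening: 0.125
```

```bash
python3 - <<'E'
from h import *
import pickle
s=read_state(); im=capture('wrist'); sd=capture('side'); sn=capture('scene'); pickle.dump((s,im,sd,sn),open('w6.pkl','wb'))
print(s['position'],s['opening'],s['force'],s['joint_positions'].round(1))
b=lambda a:np.clip(a[:,:,::-1].astype(float)*1.4,0,255).astype('uint8')
o=np.vstack([np.hstack([crop(b(im),180,80,200,150,400,300),crop(b(sn),300,150,100,75,400,300)]),np.hstack([crop(b(sd),210,120,133,100,400,300),crop(b(sd),240,130,60,45,400,300)])])
cv2.imwrite('pics/w6.png',o)
E
```

```text
[0.60140139 0.27546977 0.06647595] 0.12541975351636278 [ 0.53248654 -0.88796545 -1.46356875] [ 21.5  37.8 106.5 -65.2  14.1  -4.2]
```

View pics/w6.png

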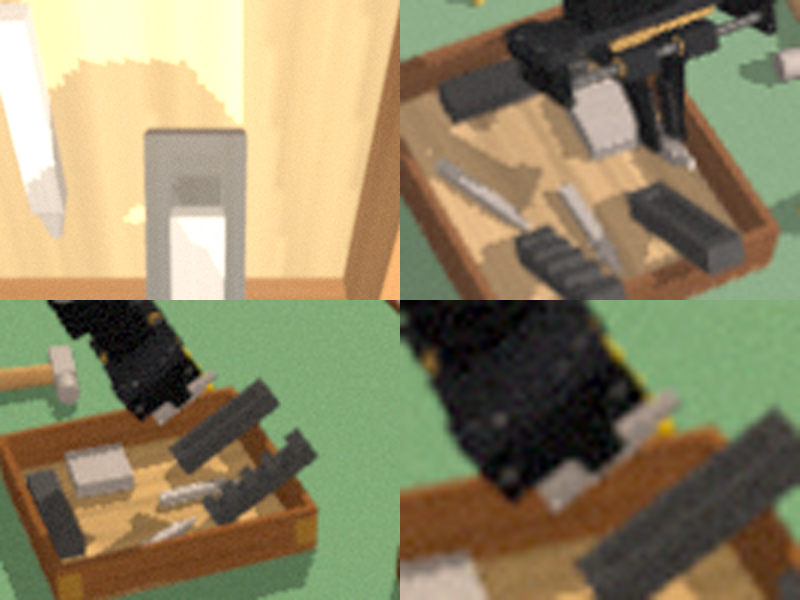

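Punch is held (side tile (590,470)), mould empty and still leaning. Now level the tool and go over the free patch.

play_rows:
  plan:
    - [[-0.2, 0, 0.6, 0, 0, 0, -1], [-0.2, 0, 0.6, 0, 0, 0, -1], [-0.209, -0.122, -0.066, 0.0012, 0.0222, 0, -1], [-0.209, -0.122, -0.066, 0.0012, 0.0222, 0, -1], [-0.209, -0.122, -0.066, 0.0012, 0.0222, 0, -1], [-0.209, -0.122, -0.066, 0.0012, 0.0222, 0, -1], [-0.209, -0.122, -0.066, 0.0012, 0.0222, 0, -1], [-0.209, -0.122, -0.066, 0.0012, 0.0222, 0, -1], [-0.209, -0.122, -0.066, 0.0012, 0.0222, 0, -1], [-0.209, -0.122, -0.066, 0.0012, 0.0222, 0, -1], [0, 0, 0, 0, 0, 0, -1], [0, 0, 0, 0, 0, 0, -1]]

```text
time_s: 12.6
position: [0.4996, 0.2265, 0.0996]
tcp_rot: [[-0.998, 0.057, 0.011], [0.057, 0.998, -0.003], [-0.011, -0.002, -1.0]]
force: [-0.4, -0.1, -1.2]
opening: 0.124
```

play_rows:
  plan:
    - [[-0.02, 0, -0.4, 0, 0.0035, 0, -1], [-0.02, 0, -0.4, 0, 0, 0, -1], [0, 0, -0.4, 0, 0, 0, -1], [0, 0, -0.4, 0, 0, 0, -1], [0, 0, -0.16, 0, 0, 0, -1], [0, 0, -0.16, 0, 0, 0, -1], [0, 0, -0.16, 0, 0, 0, -1], [0, 0, 0, 0, 0, 0, -1], [0, 0, 0, 0, 0, 0, -1]]

```text
time_s: 13.5
position: [0.4977, 0.2268, -0.0036]
tcp_rot: [[-0.998, 0.056, 0.0], [0.056, 0.998, -0.003], [-0.0, -0.003, -1.0]]
force: [0.1, -0.1, -0.8]
opening: 0.125
```

play_rows:
  plan:
    - [[0, 0, -0.06, 0, 0, 0, -1], [0, 0, -0.06, 0, 0, 0, -1], [0, 0, 0, 0, 0, 0, -1], [0, 0, 0, 0, 0, 0, -1]]

```text
time_s: 13.9
position: [0.4974, 0.2267, -0.0099]
tcp_rot: [[-0.998, 0.056, -0.001], [0.056, 0.998, -0.003], [0.0, -0.003, -1.0]]
force: [-0.9, 0.6, -0.4]
opening: 0.128
```

play_rows:
  plan:
    - [[0, 0, -0.04, 0, 0, 0, -1], [0, 0, -0.04, 0, 0, 0, -1], [0, 0, 0, 0, 0, 0, -1]]

```text
time_s: 14.2
position: [0.4971, 0.2267, -0.0143]
tcp_rot: [[-0.998, 0.056, -0.001], [0.056, 0.998, -0.003], [0.001, -0.003, -1.0]]
force: [-0.1, 0.4, -0.7]
opening: 0.124
```

play_rows:
  plan:
    - [[0, 0, -0.03, 0, 0, 0, -1], [0, 0, 0, 0, 0, 0, -1], [0, 0, 0, 0, 0, 0, -1]]

```text
time_s: 14.5
position: [0.4973, 0.2267, -0.0155]
tcp_rot: [[-0.998, 0.056, -0.001], [0.056, 0.998, -0.003], [0.0, -0.003, -1.0]]
force: [-0.2, -0.6, -1.2]
opening: 0.127
```

play_rows:
  plan:
    - [[0, 0, 0, 0, 0, 0, -0.5], [0, 0, 0, 0, 0, 0, -0.5], [0, 0, 0, 0, 0, 0, -0.5], [0, 0, 0, 0, 0, 0, -0.5], [0, 0, 0.1, 0, 0, 0, -0.5], [0, 0, 0.3, 0, 0, 0, -0.5], [0, 0, 0.6, 0, 0, 0, 0], [0, 0, 0.6, 0, 0, 0, 0], [0, 0, 0.6, 0, 0, 0, 0], [0, 0, 0.4, 0, 0, 0, 0], [0, 0, 0, 0, 0, 0, 0], [0, 0, 0, 0, 0, 0, 0]]

```text
time_s: 15.7
position: [0.4973, 0.2267, 0.1148]
tcp_rot: [[-0.998, 0.056, 0.0], [0.056, 0.998, -0.003], [-0.0, -0.003, -1.0]]
force: [-0.2, -0.2, 0.1]
opening: 0.491
```

```bash
python3 - <<'E'
from h import *
import pickle
s=read_state(); im=capture('wrist'); pickle.dump((s,im),open('w7.pkl','wb'))
print(s['position'],s['opening'],s['tcp_rot'].round(3).tolist())
b=lambda a:np.clip(a[:,:,::-1].astype(float)*1.3,0,255).astype('uint8')
cv2.imwrite('pics/w7.png',crop(b(im),100,10,360,270,800,600))
E
```

```text
[0.49725826 0.22669781 0.11477424] 0.4911358758193136 [[-0.998, 0.056, 0.0], [0.056, 0.998, -0.003], [-0.0, -0.003, -1.0]]
```

View pics/w7.png

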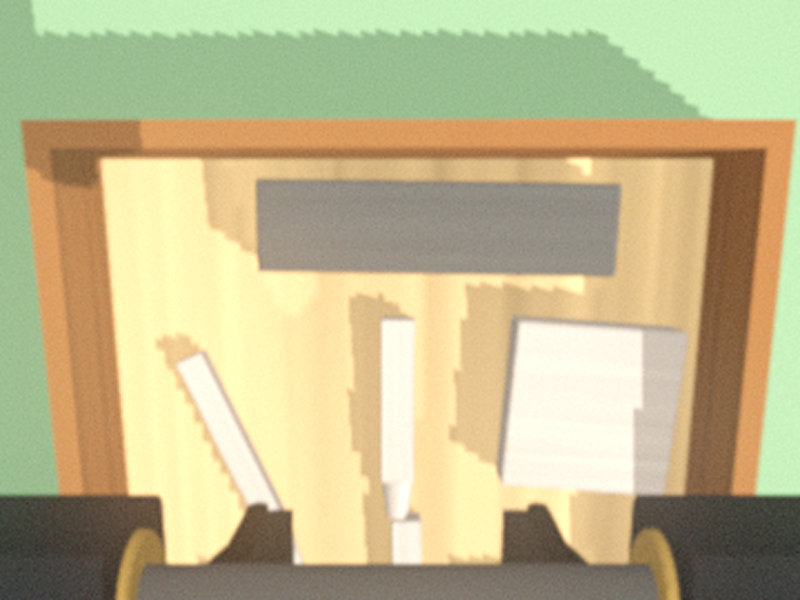

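Square punch lies flat on the crate floor at (398,415), tip next to punch2, all six pieces inside. Now the mould; tilt tool again and line up above its middle.

play_rows:
  plan:
    - [[0.232, 0.123, 0.04, -0.0012, -0.0222, 0, 0], [0.232, 0.123, 0.04, -0.0012, -0.0222, 0, 0], [0.232, 0.123, 0.04, -0.0012, -0.0222, 0, 0], [0.232, 0.123, 0.04, -0.0012, -0.0222, 0, 0], [0.232, 0.123, 0, -0.0012, -0.0222, 0, 0], [0.232, 0.123, 0, -0.0012, -0.0222, 0, 0], [0.232, 0.123, 0, -0.0012, -0.0222, 0, 0], [0.232, 0.123, 0, -0.0012, -0.0222, 0, 0], [0, 0, 0, 0, 0, 0, 0], [0, 0, 0, 0, 0, 0, 0]]

```text
time_s: 16.75
position: [0.5875, 0.274, 0.1208]
tcp_rot: [[-0.854, 0.058, 0.517], [0.047, 0.998, -0.034], [-0.518, -0.004, -0.855]]
force: [0.4, -0.3, -0.2]
opening: 0.498
```

```bash
python3 - <<'E'
from h import *
import pickle
from scipy.spatial.transform import Rotation as Ro
s6=pickle.load(open('w6.pkl','rb'))[0]; W=cam('wrist',s6)
q=np.array([.6376,.2736,.0349]); R=(Ro.from_euler('z',-3.05,degrees=True)*Ro.from_euler('y',-32,degrees=True)).as_matrix()
P=np.array([(-60,-15,22),(-60,15,22)])/1e3
print('pred w6',((proj(W,q+P@R.T)-(180,80))*2).round(1),'seen (147,131),(246,131)')
s=read_state(); t=q+R@[0,0,-.0255]; Rt=np.c_[-R[:,0],R[:,1],-R[:,2]]
print('pos',s['position'],'target',t,'tcp in mould',R.T@(s['position']-q),'rot/pi',Ro.from_matrix(Rt@s['tcp_rot'].T).as_rotvec()/np.pi)
E
```

```text
pred w6 [[142.8 133.2]
 [245.9 132.9]] seen (147,131),(246,131)
pos [0.58748633 0.27398473 0.1207715 ] target [0.6510938  0.27288101 0.01327477] tcp in mould [ 0.00304899 -0.00228223  0.09935259] rot/pi [ 0.00118088 -0.00442548  0.00161131]
```

play_rows:
  plan:
    - [[0.204, -0.002, -0.344, 0.0012, -0.0044, 0.0016, 0], [0.204, -0.002, -0.344, 0, 0, 0, 0], [0.204, -0.002, -0.344, 0, 0, 0, 0], [0.204, -0.002, -0.344, 0, 0, 0, 0], [0.204, -0.002, -0.344, 0, 0, 0, 0], [0, 0, 0, 0, 0, 0, 0], [0, 0, 0, 0, 0, 0, 0]]

```text
time_s: 17.45
position: [0.6397, 0.2731, 0.0363]
tcp_rot: [[-0.845, 0.055, 0.532], [0.047, 0.999, -0.028], [-0.533, 0.001, -0.846]]
force: [0.6, -0.2, 0.2]
opening: 0.503
```

play_rows:
  plan:
    - [[0.04, -0.001, -0.072, 0, 0, 0, 0], [0.04, -0.001, -0.072, 0, 0, 0, 0], [0.04, -0.001, -0.072, 0, 0, 0, 0], [0.04, -0.001, -0.072, 0, 0, 0, 0], [0, 0, 0, 0, 0, 0, 0], [0, 0, 0, 0, 0, 0, 0]]

```text
time_s: 18.05
position: [0.6477, 0.2736, 0.022]
tcp_rot: [[-0.845, 0.053, 0.533], [0.046, 0.999, -0.027], [-0.533, 0.001, -0.846]]
force: [0.3, -0.1, 0.6]
opening: 0.503
```

play_rows:
  plan:
    - [[0.04, -0.001, -0.07, 0, 0, 0, 0], [0.026, 0, -0.045, 0, 0, 0, 0], [0, 0, 0, 0, 0, 0, 0], [0, 0, 0, 0, 0, 0, 0]]

```text
time_s: 18.45
position: [0.651, 0.2735, 0.0162]
tcp_rot: [[-0.845, 0.054, 0.533], [0.046, 0.999, -0.027], [-0.533, 0.001, -0.846]]
force: [0.2, -0.8, -0.6]
opening: 0.497
```

play_rows:
  plan:
    - [[0.015, 0, -0.04, 0, 0, 0, 0], [0, 0, 0, 0, 0, 0, 0], [0, 0, 0, 0, 0, 0, -1], [0, 0, 0, 0, 0, 0, -1], [0, 0, 0, 0, 0, 0, -1], [0, 0, 0, 0, 0, 0, -1], [0, 0, 0, 0, 0, 0, -1]]

```text
time_s: 19.15
position: [0.6516, 0.2732, 0.0144]
tcp_rot: [[-0.845, 0.054, 0.533], [0.046, 0.999, -0.028], [-0.533, 0.001, -0.846]]
force: [-0.1, -0.5, 1.5]
opening: 0.341
```

play_rows:
  plan:
    - [[0, 0, 0.1, 0, 0, 0, -1], [-0.05, 0, 0.2, 0, 0, 0, -1], [-0.1, 0, 0.3, 0, 0, 0, -1], [-0.1, 0, 0.4, 0, 0, 0, -1], [-0.1, 0, 0.5, 0, 0, 0, -1], [0, 0, 0.5, 0, 0, 0, -1], [0, 0, 0.5, 0, 0, 0, -1], [0, 0, 0.5, 0, 0, 0, -1], [0, 0, 0.3, 0, 0, 0, -1], [0, 0, 0, 0, 0, 0, -1], [0, 0, 0, 0, 0, 0, -1], [0, 0, 0, 0, 0, 0, -1]]

```text
time_s: 20.35
position: [0.6327, 0.2729, 0.177]
tcp_rot: [[-0.847, 0.054, 0.529], [0.046, 0.999, -0.029], [-0.53, -0.0, -0.848]]
force: [0.7, -0.8, -3.8]
opening: 0.338
```

play_rows:
  plan:
    - [[0, -0.2, 0.2, 0, 0, 0, -1], [-0.03, -0.4, 0.2, 0.0012, 0.0222, 0, -1], [-0.03, -0.6, 0.2, 0.0012, 0.0222, 0, -1], [-0.03, -0.7, 0.1, 0.0012, 0.0222, 0, -1], [-0.03, -0.7, 0.1, 0.0012, 0.0222, 0, -1], [-0.03, -0.7, 0, 0.0012, 0.0222, 0, -1], [-0.03, -0.7, 0, 0.0012, 0.0222, 0, -1], [-0.03, -0.7, 0, 0.0012, 0.0222, 0, -1], [-0.03, -0.7, 0, 0.0012, 0.0222, 0, -1], [-0.03, -0.7, 0, 0, 0, 0, -1], [-0.03, -0.7, 0, 0, 0, 0, -1], [-0.04, -0.7, 0, 0, 0, 0, -1]]

```text
time_s: 21.55
position: [0.6168, -0.1031, 0.2173]
tcp_rot: [[-0.999, 0.055, 0.002], [0.055, 0.999, 0.001], [-0.001, 0.001, -1.0]]
force: [0.6, -0.6, -4.0]
opening: 0.341
```

play_rows:
  plan:
    - [[0, -0.7, 0, 0, 0, 0, -1], [0, -0.7, 0, 0, 0, 0, -1], [0, -0.6, 0, 0, 0, 0, -1], [0, -0.4, 0, 0, 0, 0, -1], [0, -0.2, 0, 0, 0, 0, -1], [0, 0, 0, 0, 0, 0, -1], [0, 0, 0, 0, 0, 0, -1], [0, 0, 0, 0, 0, 0, -1]]

```text
time_s: 22.35
position: [0.6173, -0.2296, 0.2194]
tcp_rot: [[-0.999, 0.053, 0.004], [0.053, 0.999, 0.002], [-0.003, 0.003, -1.0]]
force: [0.3, -0.0, -4.2]
opening: 0.343
```

play_rows:
  plan:
    - [[-0.02, 0, -0.15, 0, 0, 0, -1], [0, 0, -0.3, 0, 0, 0, -1], [0, 0, -0.3, 0, 0, 0, -1], [0, 0, -0.3, 0, 0, 0, -1], [0, 0, -0.3, 0, 0, 0, -1], [0, 0, -0.3, 0, 0, 0, -1], [0, 0, -0.3, 0, 0, 0, -1], [0, 0, -0.3, 0, 0, 0, -1], [0, 0, -0.2, 0, 0, 0, -1], [0, 0, -0.15, 0, 0, 0, -1], [0, 0, 0, 0, 0, 0, -1], [0, 0, 0, 0, 0, 0, -1]]

```text
time_s: 23.55
position: [0.6166, -0.2316, 0.0897]
tcp_rot: [[-0.999, 0.055, 0.005], [0.055, 0.999, 0.001], [-0.005, 0.001, -1.0]]
force: [1.3, 0.7, -4.0]
opening: 0.344
```

```bash
python3 - <<'E'
from h import *
import pickle
s=read_state(); im=capture('wrist'); sd=capture('side'); sn=capture('scene'); pickle.dump((s,im,sd,sn),open('w8.pkl','wb'))
print(s['position'],s['opening'],s['force'])
b=lambda a:np.clip(a[:,:,::-1].astype(float)*1.0,0,255).astype('uint8')
a0=cv2.imread('pics/a_side.png')
o=np.vstack([np.hstack([crop(b(im),0,0,560,420,400,300),crop(b(sn),145,210,140,105,400,300)]),np.hstack([crop(b(sd),320,215,120,90,400,300),crop(a0,280,245,72,54,400,300)])])
cv2.imwrite('pics/w8.png',o)
E
```

```text
[ 0.61663257 -0.23161922  0.08967171] 0.3442078279735063 [ 1.25448892  0.69982865 -4.00339756]
```

View pics/w8.png

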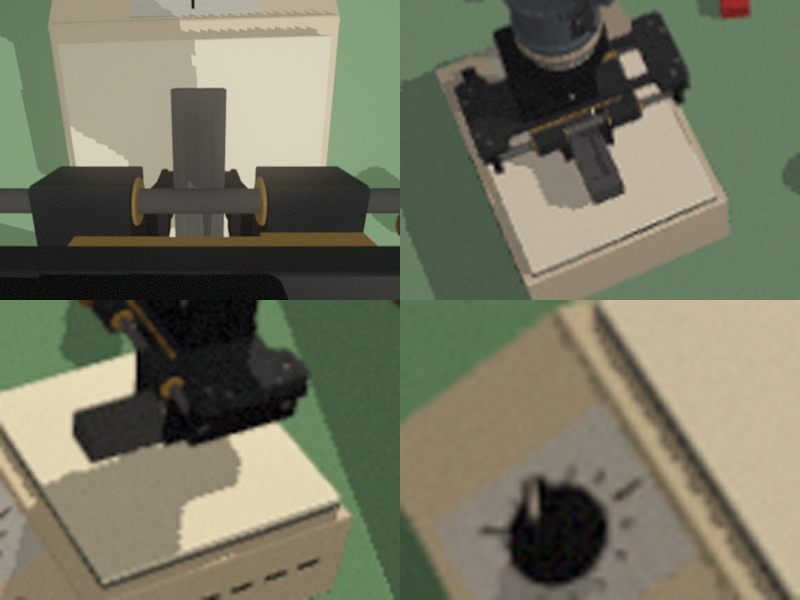

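```bash
python3 - <<'E'
from h import *
import pickle
s=pickle.load(open('w8.pkl','rb'))[0]; W=cam('wrist',s)
c=unproj(W,np.array([(58,43),(331,37)])*1.4,.1); e=c[1]-c[0]; print(c.round(4).tolist(),np.linalg.norm(e),np.degrees(np.arctan2(-e[0],e[1])))
yaw=np.arctan2(-e[0],e[1]); ex=np.array([np.cos(yaw),np.sin(yaw),0]); print('centre',c.mean(0)+.09*ex)
D=cam('side'); 
# knob: hotplate frame yaw -2.5deg, find origin so that knob centre at skirt matches side pixel
k=400/72; px=lambda p:np.array(p,float)/k+(280,245)-(0,300/k)-.4
from scipy.spatial.transform import Rotation as Ro
y=np.radians(-2.3); H=Ro.from_euler('z',y).as_matrix(); n=H@[-.5,0,.866]; u=H@[.866,0,.5]; r=np.cross(u,n)  # r: right looking at panel
ctr=unproj(D,px([(556,533)]),.063+.008*.866)[0]-.008*n; print('knob panel centre',ctr)
hp=ctr-H@[-.04,0,.063]; print('hotplate origin',hp)
for th in (0,.3,.6,.9,1.2,1.5,1.8,2.356):
    a=th-2.356; d=np.cos(a)*u+np.sin(a)*r
    q=np.array([ctr+.02*d+.025*n,ctr+.008*d+.025*n,ctr+.03*d]); print(th,((proj(D,q)-(280,245))*k+(400-400,300)).round().tolist())
print(r)
E
```

```text
[[0.5229, -0.3177, 0.1], [0.5288, -0.1403, 0.1]] 0.17751373097763593 -1.917039290126484
centre [ 0.61582154 -0.2320469   0.1       ]
knob panel centre [ 0.61650256 -0.29583162  0.063     ]
hotplate origin [ 6.56470334e-01 -2.97436892e-01 -1.38777878e-17]
0 [[493.0, 508.0], [521.0, 511.0], [492.0, 532.0]]
0.3 [[499.0, 495.0], [523.0, 505.0], [500.0, 513.0]]
0.6 [[508.0, 483.0], [527.0, 501.0], [513.0, 496.0]]
0.9 [[520.0, 475.0], [532.0, 497.0], [531.0, 483.0]]
1.2 [[533.0, 469.0], [537.0, 495.0], [551.0, 475.0]]
1.5 [[548.0, 467.0], [543.0, 494.0], [572.0, 472.0]]
1.8 [[561.0, 469.0], [548.0, 495.0], [592.0, 476.0]]
2.356 [[581.0, 483.0], [556.0, 501.0], [621.0, 497.0]]
[-0.04013003 -0.99915043  0.        ]
```

play_rows:
  plan:
    - [[0, 0, -0.06, 0, 0, 0, -1], [0, 0, -0.06, 0, 0, 0, -1], [0, 0, -0.04, 0, 0, 0, -1], [0, 0, -0.04, 0, 0, 0, -1], [0, 0, 0, 0, 0, 0, -1], [0, 0, 0, 0, 0, 0, -1]]

```text
time_s: 24.3
position: [0.6163, -0.2314, 0.0793]
tcp_rot: [[-0.999, 0.054, 0.004], [0.054, 0.999, 0.002], [-0.004, 0.002, -1.0]]
force: [-0.4, -0.0, -4.6]
opening: 0.344
```

play_rows:
  plan:
    - [[0, 0, -0.02, 0, 0, 0, -1], [0, 0, -0.02, 0, 0, 0, -1], [0, 0, 0, 0, 0, 0, -1], [0, 0, 0, 0, 0, 0, -1]]

```text
time_s: 24.7
position: [0.6163, -0.2314, 0.0774]
tcp_rot: [[-0.999, 0.054, 0.004], [0.054, 0.999, 0.001], [-0.004, 0.002, -1.0]]
force: [-0.6, -0.8, -4.8]
opening: 0.342
```

```bash
python3 - <<'E'
from h import *
D=cam('side'); S=cam('scene')
k=400/72; px=lambda p:(np.array(p,float)-(400,300))/k+(280,245)-.4
from scipy.spatial.transform import Rotation as Ro
y=np.radians(-1.95); H=Ro.from_euler('z',y).as_matrix(); n=H@[-.5,0,.866]; u=H@[.866,0,.5]; r=np.cross(u,n)
ctr=unproj(D,px([(556,533)]),.063+.008*.866)[0]-.008*n; print('knob panel centre',ctr)
print('hotplate origin',ctr-H@[-.04,0,.063], 'plate c in hp frame x', H.T@(np.array([.6158,-.232,.1])-(ctr-H@[-.04,0,.063])))
for th in (0,.3,.6,.9,1.2,1.5,2.356):
    a=th-2.356; d=np.cos(a)*u+np.sin(a)*r
    q=np.array([ctr+.02*d+.025*n,ctr+.008*d+.025*n,ctr+.03*d]); print(th,((proj(D,q)+.4-(280,245))*k+(400,300)).round().tolist())
E
```

```text
knob panel centre [ 0.46908253 -0.22998463  0.063     ]
hotplate origin [ 5.09059363e-01 -2.31345723e-01  9.71445147e-17] plate c in hp frame x [0.10670109 0.0029782  0.1       ]
0 [[495.0, 510.0], [521.0, 513.0], [502.0, 535.0]]
0.3 [[501.0, 497.0], [523.0, 508.0], [511.0, 515.0]]
0.6 [[511.0, 486.0], [527.0, 503.0], [525.0, 499.0]]
0.9 [[522.0, 477.0], [531.0, 499.0], [542.0, 485.0]]
1.2 [[535.0, 471.0], [537.0, 497.0], [561.0, 477.0]]
1.5 [[549.0, 470.0], [542.0, 497.0], [581.0, 475.0]]
2.356 [[578.0, 486.0], [554.0, 503.0], [624.0, 499.0]]
```

play_rows:
  plan:
    - [[0, 0, -0.02, 0, 0, 0, -1], [0, 0, 0, 0, 0, 0, -1], [0, 0, 0, 0, 0, 0, -1]]

```text
time_s: 25.0
position: [0.6163, -0.2314, 0.0764]
tcp_rot: [[-0.999, 0.054, 0.004], [0.054, 0.999, 0.002], [-0.004, 0.002, -1.0]]
force: [-0.1, -0.1, -4.3]
opening: 0.342
```

play_rows:
  plan:
    - [[0, 0, -0.02, 0, 0, 0, -1], [0, 0, 0, 0, 0, 0, -1], [0, 0, 0, 0, 0, 0, -1]]

```text
time_s: 25.3
position: [0.6162, -0.2314, 0.0753]
tcp_rot: [[-0.999, 0.054, 0.004], [0.054, 0.999, 0.001], [-0.004, 0.002, -1.0]]
force: [-0.7, -0.0, -4.0]
opening: 0.342
```

play_rows:
  plan:
    - [[0, 0, -0.02, 0, 0, 0, -1], [0, 0, 0, 0, 0, 0, -1], [0, 0, 0, 0, 0, 0, -1]]

```text
time_s: 25.6
position: [0.6163, -0.2314, 0.0744]
tcp_rot: [[-0.999, 0.054, 0.004], [0.054, 0.999, 0.002], [-0.004, 0.002, -1.0]]
force: [-0.1, 0.8, -3.8]
opening: 0.341
```

play_rows:
  plan:
    - [[0, 0, -0.02, 0, 0, 0, -1], [0, 0, 0, 0, 0, 0, -1], [0, 0, 0, 0, 0, 0, -1]]

```text
time_s: 25.9
position: [0.6163, -0.2314, 0.0734]
tcp_rot: [[-0.999, 0.054, 0.004], [0.054, 0.999, 0.001], [-0.004, 0.002, -1.0]]
force: [1.0, 0.4, -4.2]
opening: 0.339
```

play_rows:
  plan:
    - [[0, 0, -0.02, 0, 0, 0, -1], [0, 0, 0, 0, 0, 0, -1], [0, 0, 0, 0, 0, 0, -1]]

```text
time_s: 26.2
position: [0.6163, -0.2314, 0.0724]
tcp_rot: [[-0.999, 0.054, 0.004], [0.054, 0.999, 0.001], [-0.004, 0.002, -1.0]]
force: [0.4, -0.3, -3.8]
opening: 0.341
```

play_rows:
  plan:
    - [[0, 0, -0.02, 0, 0, 0, -1], [0, 0, 0, 0, 0, 0, -1], [0, 0, 0, 0, 0, 0, -1]]

```text
time_s: 26.5
position: [0.6164, -0.2315, 0.072]
tcp_rot: [[-0.999, 0.054, 0.004], [0.054, 0.999, 0.001], [-0.004, 0.001, -1.0]]
force: [-2.0, 1.0, 1.1]
opening: 0.341
```

Contact felt (force −4 → +1 N). Release and retreat straight up.

play_rows:
  plan:
    - [[0, 0, -0.008, 0, 0, 0, -1], [0, 0, 0, 0, 0, 0, -1], [0, 0, 0, 0, 0, 0, 0], [0, 0, 0, 0, 0, 0, 0], [0, 0, 0, 0, 0, 0, 0], [0, 0, 0, 0, 0, 0, 0], [0, 0, 0, 0, 0, 0, 0]]

```text
time_s: 27.2
position: [0.6164, -0.2314, 0.0708]
tcp_rot: [[-0.999, 0.054, 0.004], [0.054, 0.999, 0.001], [-0.004, 0.002, -1.0]]
force: [-0.9, 0.4, -0.0]
opening: 0.498
```

play_rows:
  plan:
    - [[0, 0, 0.1, 0, 0, 0, 0], [0, 0, 0.3, 0, 0, 0, 0], [0, 0, 0.6, 0, 0, 0, 0], [0, 0, 0.6, 0, 0, 0, 0], [0, 0, 0.6, 0, 0, 0, 0], [0, 0, 0.6, 0, 0, 0, 0], [0, 0, 0, 0, 0, 0, 0], [0, 0, 0, 0, 0, 0, 0]]

```text
time_s: 28.0
position: [0.6167, -0.2316, 0.2128]
tcp_rot: [[-0.998, 0.054, 0.006], [0.054, 0.999, -0.0], [-0.006, 0.0, -1.0]]
force: [-0.5, -0.3, -0.7]
opening: 0.503
```

play_rows:
  plan:
    - [[-0.6, 0.008, 0, -0.0007, -0.0206, 0.0008, 0], [-0.6, 0.008, 0, -0.0007, -0.0206, 0.0008, 0], [-0.6, 0.008, 0, -0.0007, -0.0206, 0.0008, 0], [-0.6, 0.008, -0.1, -0.0007, -0.0206, 0.0008, 0], [-0.5, 0.008, -0.2, -0.0007, -0.0206, 0.0008, 0], [-0.4, 0.008, -0.3, -0.0007, -0.0206, 0.0008, 0], [-0.3, 0.008, -0.4, -0.0007, -0.0206, 0.0008, 0], [-0.2, 0.008, -0.5, -0.0007, -0.0206, 0.0008, 0], [0, 0, 0, 0, 0, 0, 0], [0, 0, 0, 0, 0, 0, 0], [0, 0, 0, 0, 0, 0, 0]]

```text
time_s: 29.1
position: [0.4594, -0.2143, 0.1734]
tcp_rot: [[-0.905, 0.072, 0.42], [0.063, 0.997, -0.034], [-0.422, -0.004, -0.907]]
force: [-0.2, -0.4, 0.2]
opening: 0.499
```

```bash
python3 - <<'E'
from h import *
import pickle
s=read_state(); im=capture('wrist'); pickle.dump((s,im),open('w9.pkl','wb'))
print(s['position'],s['opening'],s['joint_positions'].round(1),s['tcp_rot'].round(3).tolist())
W=cam('wrist',s)
y=np.radians(-1.95); H=np.array([[np.cos(y),-np.sin(y),0],[np.sin(y),np.cos(y),0],[0,0,1]]); n=H@[-.5,0,.866]; u=H@[.866,0,.5]; r=np.cross(u,n)
ctr=np.array([.469,-.230,.063])
print(proj(W,[ctr,ctr+.025*n,ctr+.03*u,ctr+.03*r,ctr-.03*u,s['position']]).round(1))
# bounding crop and dark (knob) blob
g=cv2.cvtColor(im,cv2.COLOR_RGB2GRAY); print(im.shape)
c=proj(W,ctr+.015*n)[0]; x0,y0=int(c[0]-90),int(max(0,c[1]-68)); print('crop',x0,y0)
b=np.clip(im[:,:,::-1].astype(float)*1.6,0,255).astype('uint8')
cv2.imwrite('pics/w9.png',crop(b,x0,y0,180,135,800,600))
E
```

```text
[ 0.45939215 -0.21430201  0.17338586] 0.49890869167588164 [ -49.8   16.1  118.9   34.8   31.6 -163.5] [[-0.905, 0.072, 0.42], [0.063, 0.997, -0.034], [-0.422, -0.004, -0.907]]
[[259.3 148.5]
 [256.8 148.9]
 [260.8 186. ]
 [221.9 149.7]
 [257.8 109.9]
 [277.2 234.9]]
(420, 560, 3)
crop 167 80
```

```bash
cat > knob.py <<'E'
from h import *
y=np.radians(-1.95); H=np.array([[np.cos(y),-np.sin(y),0],[np.sin(y),np.cos(y),0],[0,0,1]]); n=H@[-.5,0,.866]; u=H@[.866,0,.5]; r=np.cross(u,n)
def onplane(W,px,h,ctr):   # pixels -> (u,r) coords in mm on plane h above the panel
    K,k,R,t=W; d=(np.atleast_2d(px)-K[:2,2])/K[0,0]; s=d/(1+k*(d**2).sum(1,keepdims=True))
    v=np.c_[s,np.ones(len(s))]@R; o=-R.T@t; X=o+v*(((ctr+h*n-o)@n)/(v@n))[:,None]-ctr
    return np.c_[X@u,X@r]*1e3
def rect(W,im,h,ctr,half=45,sc=4):  # rectified view of plane h: up = up the panel, right = right
    g=np.arange(-half*sc,half*sc+1)/sc/1e3; a,b=np.meshgrid(g,-g)
    X=ctr+h*n+b[...,None]*u+a[...,None]*r; p=proj(W,X.reshape(-1,3)).astype('f4').reshape(*a.shape,2)
    return cv2.remap(im,p[...,0],p[...,1],cv2.INTER_LINEAR)
E
python3 - <<'E'
from knob import *
import pickle
s,im=pickle.load(open('w9.pkl','rb')); W=cam('wrist',s); ctr=np.array([.469,-.230,.063])
R8=rect(W,im,.008,ctr,sc=1); g=R8.max(2)
m=(g<60).astype('uint8'); nc,l,st,ce=cv2.connectedComponentsWithStats(m); 
for i in range(1,nc):
    if st[i,4]>60: print('dark',st[i],ce[i].round(1)-45)
g=rect(W,im,.008,ctr,sc=.5).max(2); 
for row in g[::2]: print(' '.join('%3d'%v for v in row))
E
```

```text
169 170 170 169 168 171 174 169 171 167 169 166 176 172 167 170 172 170 170 175 168 171 170 171 171 173 172 170 173 169 174 173 172 171 178 174 172 171 175 172 171 179 172 173 171 175
189 192 190 190 189 189 191 190 189 190 190 188 190 189 187 189 187 186 187 188 188 189 187 189 188 187 187 185 187 186 187 187 186 187 186 188 189 187 188 186 186 189 187 191 190 188
194 191 193 192 193 192 192 192 192 189 189 192 192 191 190 190 190 191 190 190 187 101 175 191 189 190 188 191 191 189 190 189 189 188 189 190 189 187 190 189 190 190 189 193 192 195
192 191 191 190 192 191 191 192 189 190 189 190 189 190 190 190 189 189 189 189 187  99 170 191 189 190 189 188 188 189 188 188 188 189 188 188 188 187 188 188 188 187 187 193 194 194
193 192 192 191 192 190 191 192 191 190 191 191 189 189 173 190 188 190 190 189 186 101 170 189 189 187 187 188 171 185 189 188 188 188 188 188 189 187 188 187 188 188 189 192 191 193
192 191 190 191 193 190 190 190 190 189 189 188 190 189 179 127 183 189 187 188 188 184 185 187 188 186 188 149 158 186 186 186 186 186 187 188 186 187 187 186 186 187 188 192 194 
[... 2431 characters left out ...]
 192 191 191 192 191 191 192 189 192 193 191 191 192 188 174 170 172 172 172 172 173 173 172 172 171 172 174 172 171 173 174 173 173 171 175 192 194
196 193 193 193 194 195 192 194 192 194 194 194 193 193 194 193 194 193 194 193 192 193 192 191 179 189 191 181 174 174 174 172 173 172 172 170 172 172 172 172 171 171 173 172 174 184
197 195 196 196 196 196 198 196 195 197 197 198 197 197 199 198 196 197 197 196 196 197 198 197 197 197 198 198 198 196 193 185 176 175 176 176 176 174 175 175 175 176 175 173 171 172
197 197 197 196 196 197 197 198 197 195 196 198 196 197 197 197 197 196 198 197 196 195 197 195 195 196 197 195 196 194 195 197 189 174 173 174 174 174 172 172 172 173 171 172 172 172
```

```bash
cat >> knob.py <<'E'
def pointer(W,im,ctr):
    """fit the knob's white line in the plane of the bar's top (h=25) inside 21 mm; returns theta and line data"""
    R=rect(W,im,.025,ctr,half=30,sc=4).max(2).astype(float); N=R.shape[0]
    yy,xx=np.mgrid[:N,:N]; rr=(xx-N//2)/4; uu=-(yy-N//2)/4
    D=rect(W,im,.008,ctr,half=30,sc=4).max(2)
    m=(R>120)&(np.hypot(rr,uu)<18)
    nc,l,st,ce=cv2.connectedComponentsWithStats(m.astype('uint8'))
    out=[]
    for i in range(1,nc):
        if st[i,4]<30: continue
        q=np.c_[uu[l==i],rr[l==i]]; c=q.mean(0); U,S,V=np.linalg.svd(q-c,full_matrices=False); d=V[0]
        if d@c<0: d=-d
        pr=(q-c)@d; out.append((st[i,4],c.round(1),'len',round(np.ptp(pr),1),'theta',round(2.356+np.arctan2(d[1],d[0]),3),'offline',round(float(np.cross(d,-c)),1)))
    return out
E
python3 -W ignore - <<'E'
from knob import *
import pickle
s,im=pickle.load(open('w9.pkl','rb')); W=cam('wrist',s)
ctr=np.array([.469,-.230,.063])-.0025*r; print(ctr,n,u,r)
print(pointer(W,im,ctr))
E
```

```text
[ 0.46908506 -0.22750156  0.063     ] [-0.49971045  0.01701368  0.866     ] [ 0.8654985  -0.02946769  0.5       ] [-3.40258533e-02 -9.99376928e-01 -1.73472348e-18]
[(np.int32(1208), array([ 3.3, -6.4]), 'len', np.float64(21.9), 'theta', np.float64(1.151), 'offline', -0.8)]
```

```bash
cat > kt.py <<'E'
from knob import *
from scipy.spatial.transform import Rotation as Ro
import sys
ctr=np.array([.46909,-.2275,.063])
def go(h,jaw):
    s=read_state(); a=np.radians(jaw); z=-n; yv=np.cos(a)*u+np.sin(a)*r; R=np.c_[np.cross(yv,z),yv,z]
    rv=Ro.from_matrix(R@s['tcp_rot'].T).as_rotvec(); 
    print('pos',s['position'].round(4),'delta/5cm',((ctr+h*n-s['position'])/.05).round(3),'rotvec/pi',(rv/np.pi).round(4),'deg',np.degrees(np.linalg.norm(rv)).round(2),'j',s['joint_positions'].round(1))
    rel=s['position']-ctr; print('rel n,u,r mm',(np.array([rel@n,rel@u,rel@r])*1e3).round(1),'tool z.-n',np.degrees(np.arccos(min(1,-s['tcp_rot'][:,2]@n))).round(2),'jaw',np.degrees(np.arctan2(s['tcp_rot'][:,1]@r,s['tcp_rot'][:,1]@u)).round(2),'f',s['force'].round(1),'m',s['moment'].round(2),'op',round(s['opening'],3))
if __name__=='__main__': go(float(sys.argv[1])/1e3,float(sys.argv[2]))
E
python3 kt.py 40 21
```

```text
pos [ 0.4595 -0.2144  0.1735] delta/5cm [-0.208 -0.248 -1.518] rotvec/pi [ 0.2825 -0.0349 -0.5361] deg 109.26 j [ -49.8   16.1  118.9   34.8   31.6 -163.5]
rel n,u,r mm [100.7  46.6 -12.8] tool z.-n 5.22 jaw -88.23 f [-0.5 -0.3  0.1] m [-0.01  0.27 -0.  ] op 0.496
```

play_rows:
  plan:
    - [[0, 0, 0, 0.0202, -0.0025, -0.0383, -0.3], [0, 0, 0, 0.0202, -0.0025, -0.0383, -0.3], [0, 0, 0, 0.0202, -0.0025, -0.0383, -0.3], [0, 0, 0, 0.0202, -0.0025, -0.0383, -0.3], [0, 0, 0, 0.0202, -0.0025, -0.0383, -0.3], [0, 0, 0, 0.0202, -0.0025, -0.0383, -0.3], [0, 0, 0, 0.0202, -0.0025, -0.0383, -0.3], [0, 0, 0, 0.0202, -0.0025, -0.0383, -0.3], [0, 0, 0, 0.0202, -0.0025, -0.0383, -0.3], [0, 0, 0, 0.0202, -0.0025, -0.0383, -0.3], [0, 0, 0, 0.0202, -0.0025, -0.0383, -0.3], [0, 0, 0, 0.0202, -0.0025, -0.0383, -0.3]]

```text
time_s: 30.35
position: [0.4594, -0.2144, 0.1736]
tcp_rot: [[0.117, 0.863, 0.491], [0.991, -0.13, -0.009], [0.056, 0.488, -0.871]]
force: [-0.5, 0.7, 0.4]
opening: 0.348
```

```bash
python3 kt.py 40 21
```

```text
pos [ 0.4594 -0.2144  0.1736] delta/5cm [-0.206 -0.247 -1.52 ] rotvec/pi [ 0.0396 -0.0044 -0.0748] deg 15.25 j [-53.7  16.6 121.6  47.5  32.  -85. ]
rel n,u,r mm [100.9  46.6 -12.7] tool z.-n 0.86 jaw 5.77 f [-0.5  0.7  0.4] m [-0.09  0.34  0.05] op 0.348
```

play_rows:
  plan:
    - [[-0.034, -0.041, -0.253, 0.0198, -0.0022, -0.0374, -0.3], [-0.034, -0.041, -0.253, 0.0198, -0.0022, -0.0374, -0.3], [-0.034, -0.041, -0.253, 0, 0, 0, -0.3], [-0.034, -0.041, -0.253, 0, 0, 0, -0.3], [-0.034, -0.041, -0.253, 0, 0, 0, -0.3], [-0.034, -0.041, -0.253, 0, 0, 0, -0.3], [0, 0, 0, 0, 0, 0, -0.3], [0, 0, 0, 0, 0, 0, -0.3]]

```text
time_s: 31.15
position: [0.4491, -0.2264, 0.0975]
tcp_rot: [[0.338, 0.798, 0.499], [0.924, -0.381, -0.016], [0.178, 0.467, -0.866]]
force: [0.9, 0.0, -0.2]
opening: 0.35
```

```bash
python3 kt.py 0 21; python3 -W ignore - <<'E'
from kt import *
import pickle
s=read_state(); im=capture('wrist'); pickle.dump((s,im),open('w10.pkl','wb')); W=cam('wrist',s)
print(pointer(W,im,ctr)); print(proj(W,[ctr+.025*n,s['position']]))
g=rect(W,im,.008,ctr,sc=.5).max(2)
for row in g[::2]: print(' '.join('%3d'%v for v in row))
E
```

```text
pos [ 0.4491 -0.2264  0.0975] delta/5cm [ 0.399 -0.022 -0.69 ] rotvec/pi [ 0.0004 -0.0001 -0.0015] deg 0.27 j [ -56.5   27.8  126.9   75.    25.  -103.4]
rel n,u,r mm [39.9 -0.1 -0.4] tool z.-n 0.39 jaw 20.74 f [ 0.9  0.  -0.2] m [-0.08  0.32  0.  ] op 0.35
[(np.int32(374), array([ 5.2, 15.8]), 'len', np.float64(15.8), 'theta', np.float64(2.055), 'offline', -16.7), (np.int32(991), array([ 3.4, -6.6]), 'len', np.float64(21.6), 'theta', np.float64(1.154), 'offline', -0.7), (np.int32(624), array([-14.2,   7.5]), 'len', np.float64(19.9), 'theta', np.float64(0.292), 'offline', 16.1)]
[[278.85947596 229.05497321]
 [278.50479266 236.69037698]]
175 167 168 166 171 165 178 175 165 168 172 167 168 175 167 174 165 166 164 177 172 169 165 168 167 172 171 165 175 165 165 165 175 163 168 176 101  62  56  56  61 112 130 140 123 122
188 184 184 183 184 183 182 182 183 181 180 180 181 181 180 181 181 180 177 178 179 180 178 177 178 178 178 177 178 179 178 176 177 177 177 178 176 175 178 175 151 108 103 100  99 101
189 186 186 186 185 184 185 186 183 184 184 184 184 185 182 182 183 182 182 183 182 140
[... 3076 characters left out ...]
 183 182 182 180 180 180 179 181 180 181 182 181 181 139 111  62  61  57  62  61  56  54  52  84  95 101 111 110 106 106 102 100  95  88  88  77  82
187 182 181 181 182 182 182 182 181 183 181 180 181 180 182 182 180 180 180 180 180 173  62  57  55  56  60  59  60  57  60  70  96 103 109 112 108 104 103  96  94  89  87  82  76 137
186 183 182 184 182 182 182 183 182 183 184 183 184 182 182 182 183 182 182 182 181 182 182 135  57  50  54  53  53  57  62  94  99 108 111 109 108 101 101  95  92  85  80  76 114 159
185 185 180 183 184 184 183 184 175 184 184 181 183 185 177 178 183 179 183 183 182 171 184 181 180 149  54  50  50  47  86  98 105 107 111 104 104 101  97  93  87  78  75  70 114 157
```

play_rows:
  plan:
    - [[0.1, -0.005, -0.173, 0, 0, 0, -0.3], [0.1, -0.005, -0.173, 0, 0, 0, -0.3], [0.1, -0.005, -0.173, 0, 0, 0, -0.3], [0.1, -0.006, -0.173, 0, 0, 0, -0.3], [0.05, -0.003, -0.087, 0, 0, 0, -0.3], [0.05, -0.003, -0.087, 0, 0, 0, -0.3], [0, 0, 0, 0, 0, 0, -0.3], [0, 0, 0, 0, 0, 0, -0.3]]

```text
time_s: 32.0
position: [0.4739, -0.2274, 0.0544]
tcp_rot: [[0.338, 0.798, 0.5], [0.924, -0.381, -0.016], [0.178, 0.467, -0.866]]
force: [-0.0, -0.0, 0.3]
opening: 0.348
```

```bash
python3 kt.py -15.5 24
```

```text
pos [ 0.4739 -0.2274  0.0544] delta/5cm [ 0.059 -0.007 -0.096] rotvec/pi [ 0.0089 -0.0004 -0.0159] deg 3.28 j [ -53.2   35.   125.6   91.    23.  -117.6]
rel n,u,r mm [-9.8 -0.2 -0.3] tool z.-n 0.38 jaw 20.72 f [-0.  -0.   0.3] m [-0.09  0.38 -0.06] op 0.348
```

play_rows:
  plan:
    - [[0.03, -0.003, -0.05, 0, 0, 0, -0.3], [0.03, -0.003, -0.05, 0, 0, 0, -0.3], [0, 0, 0, 0, 0, 0, -0.3], [0, 0, 0, 0, 0, 0, -1], [0, 0, 0, 0, 0, 0, -1], [0, 0, 0, 0, 0, 0, -1], [0, 0, 0, 0, 0, 0, -1], [0, 0, 0, 0, 0, 0, -1], [0, 0, 0, 0, 0, 0, -1]]

```text
time_s: 32.9
position: [0.4777, -0.2281, 0.0497]
tcp_rot: [[0.337, 0.797, 0.501], [0.924, -0.381, -0.016], [0.178, 0.469, -0.865]]
force: [2.5, -1.4, 2.1]
opening: 0.107
```

```bash
python3 kt.py -15.5 90
```

```text
pos [ 0.4777 -0.2281  0.0497] delta/5cm [-0.017  0.008 -0.001] rotvec/pi [ 0.1924 -0.006  -0.3333] deg 69.28 j [ -52.9   35.8  125.3   92.7   23.  -119.1]
rel n,u,r mm [-15.9   0.8   0.4] tool z.-n 0.39 jaw 20.72 f [ 2.5 -1.4  2.1] m [-0.16 -0.28 -0.06] op 0.107
```

play_rows:
  plan:
    - [[0, 0, 0, 0.016, -0.0005, -0.0278, -1], [0, 0, 0, 0.016, -0.0005, -0.0278, -1], [0, 0, 0, 0.016, -0.0005, -0.0278, -1], [0, 0, 0, 0.016, -0.0005, -0.0278, -1], [0, 0, 0, 0.016, -0.0005, -0.0278, -1], [0, 0, 0, 0.016, -0.0005, -0.0278, -1], [0, 0, 0, 0.016, -0.0005, -0.0278, -1], [0, 0, 0, 0.016, -0.0005, -0.0278, -1], [0, 0, 0, 0.016, -0.0005, -0.0278, -1], [0, 0, 0, 0.016, -0.0005, -0.0278, -1], [0, 0, 0, 0.016, -0.0005, -0.0278, -1], [0, 0, 0, 0.016, -0.0005, -0.0278, -1]]

```text
time_s: 34.1
position: [0.4783, -0.2293, 0.05]
tcp_rot: [[0.864, -0.038, 0.501], [-0.033, -0.999, -0.019], [0.502, -0.001, -0.865]]
force: [2.4, -2.0, 3.9]
opening: 0.11
```

```bash
python3 kt.py -15.5 90.3
```

```text
pos [ 0.4783 -0.2293  0.05  ] delta/5cm [-0.028  0.031 -0.009] rotvec/pi [ 0.0006  0.0005 -0.0001] deg 0.15 j [-52.9  35.8 125.2  92.6  22.9 -49.4]
rel n,u,r mm [-15.8   1.5   1.5] tool z.-n 0.4 jaw 90.23 f [ 2.4 -2.   3.9] m [-0.37 -0.34 -0.16] op 0.11
```

play_rows:
  plan:
    - [[0, 0, 0, 0, 0, 0, -0.3], [0, 0, 0, 0, 0, 0, -0.3], [0, 0, 0, 0, 0, 0, -0.3], [0, 0, 0, 0, 0, 0, -0.3], [-0.05, 0.002, 0.087, 0, 0, 0, -0.3], [-0.1, 0.004, 0.173, 0, 0, 0, -0.3], [-0.1, 0.004, 0.173, 0, 0, 0, -0.3], [-0.1, 0.004, 0.173, 0, 0, 0, -0.3], [-0.1, 0.004, 0.173, 0, 0, 0, -0.3], [-0.1, 0.004, 0.173, 0, 0, 0, -0.3], [0, 0, 0, 0, 0, 0, -0.3], [0, 0, 0, 0, 0, 0, -0.3]]

```text
time_s: 35.3
position: [0.4492, -0.2267, 0.0969]
tcp_rot: [[0.866, -0.034, 0.499], [-0.03, -0.999, -0.017], [0.499, -0.0, -0.867]]
force: [0.4, -0.2, 1.3]
opening: 0.348
```

```bash
python3 kt.py 100 90; python3 -W ignore - <<'E'
from kt import *
import pickle
s=read_state(); im=capture('wrist'); W=cam('wrist',s); sd=capture('side'); sn=capture('scene'); pickle.dump((s,im,sd,sn),open('w11.pkl','wb'))
for o in pointer(W,im,ctr): print(o)
E
```

```text
pos [ 0.4492 -0.2267  0.0969] delta/5cm [-0.602  0.018  1.054] rotvec/pi [-0.0001 -0.0004  0.    ] deg 0.07 j [-56.4  27.9 126.9  75.2  24.8 -34.2]
rel n,u,r mm [39.3 -0.3 -0.1] tool z.-n 0.39 jaw 90.01 f [ 0.4 -0.2  1.3] m [-0.05  0.44  0.04] op 0.348
(np.int32(955), array([7.9, 0.8]), 'len', np.float64(20.3), 'theta', np.float64(2.365), 'offline', -0.8)
(np.int32(853), array([-11.5, -10.7]), 'len', np.float64(20.4), 'theta', np.float64(1.527), 'offline', 15.7)
(np.int32(522), array([-12.5,  10.6]), 'len', np.float64(16.6), 'theta', np.float64(3.248), 'offline', -16.3)
```

play_rows:
  plan:
    - [[-0.1, 0.2, 0.4, 0, 0, 0, -0.3], [-0.1, 0.3, 0.5, 0, 0, 0, -0.3], [0, 0.4, 0.5, 0, 0, 0, -0.3], [0, 0.5, 0.5, 0, 0, 0, -0.3], [0, 0.5, 0.5, 0, 0, 0, -0.3], [0, 0.5, 0.3, 0, 0, 0, -0.3], [0, 0.5, 0.3, 0, 0, 0, -0.3], [0, 0.3, 0, 0, 0, 0, -0.3], [0, 0, 0, 0, 0, 0, -0.3], [0, 0, 0, 0, 0, 0, -0.3], [0, 0, 0, 0, 0, 0, -0.3]]

```text
time_s: 36.55
position: [0.4395, -0.0674, 0.2463]
tcp_rot: [[0.866, -0.035, 0.498], [-0.031, -0.999, -0.016], [0.498, -0.001, -0.867]]
force: [-0.0, 1.0, -0.2]
opening: 0.349
```

```bash
python3 - <<'E'
from h import *
import pickle
s=read_state(); sd=capture('side'); sn=capture('scene'); pickle.dump((s,sd,sn),open('w12.pkl','wb'))
print(s['position'],s['force'])
b=lambda a:a[:,:,::-1]
o=np.vstack([np.hstack([crop(b(sn),145,210,140,105,400,300),crop(b(sd),270,225,160,120,400,300)]),np.hstack([crop(b(sd),280,245,72,54,400,300),crop(b(sn),0,0,560,420,400,300)])])
cv2.imwrite('pics/w12.png',o)
E
```

```text
[ 0.43949556 -0.06735713  0.2463145 ] [-0.04553707  0.97491593 -0.22007027]
```

View pics/w12.png

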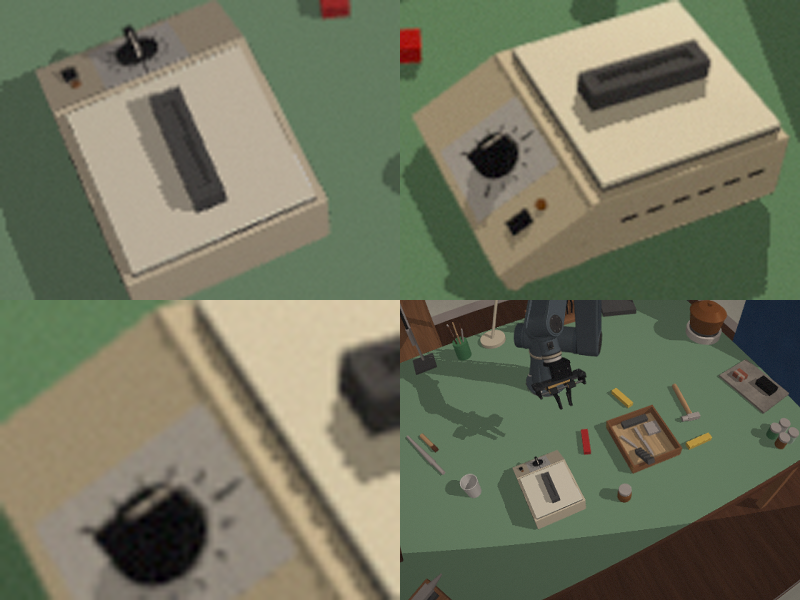

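The mould lies flat, groove up, at the middle of the white top (scene tile (188,150), plate middle about (190,155)). The pointer is straight up the panel towards the long tick, and the crate, tin, jar and hammer look untouched. Handing in.

```bash
python3 -c "
from rig import *
print(read_state()['time_s']); print(hand_in())"
```

```text
36.65
the job is handed in; nothing more can be done
None
```

The job is handed in at 36.65 s of the 72 s. I moved the square punch from the mould to the free patch of crate floor, then laid the mould on the hotplate. Last, I turned the thermostat about 69° clockwise.

**Last checks:**
- **Mould:** the final pictures show it flat and groove up, within a few mm of the white top's middle. The force showed light contact (about 5 N change) before release, and the arm came away freely. I judged its level from the pictures and did not measure it.
- **Thermostat:** the fitted pointer reads 2.365 rad against 2.356 wanted, so it is well inside the tolerance.
- **Crate and bystanders:** all six pieces were seen in the crate after the punch was laid down. After that I looked only at the small final overview, where the crate, tin, jar and hammer look undisturbed. I did not measure those.

**What disagreed:** the visible finger ends lie about 29 mm short of the reported TCP, though the text puts the TCP at their very end. Because of this, the first two closings missed the punch by shutting in the air above it, and nothing moved. I corrected for it from the pictures and the force readings.

One turn above the hotplate was stopped by the last joint's limit. I used the opposite jaw direction for the knob instead.

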